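# Dock the hand lamp under the crate shelf

### The job

Put the yellow hand lamp back in its twist mount on the side of the crate shelf: lift it straight up into the mount from below with its handle under the white mark, then twist the handle round under the green mark and let the lugs settle down into their seats, so that the lamp hangs there locked on its own. Leave the kettlebell, plastic box, hand gripper and door stop where they are.

Things in the scene. Friction and masses are not known exactly. Their poses are not given: they have to be found in the camera images.
- lamp: Loose yellow hand lamp, 0.2-0.42 kg, 197 mm long, standing on the table. Origin: centre of its underside, z up the head's axis. Head 84 mm in diameter, 66 mm tall; black neck on it, 56 mm in diameter, up to z 90. Black flat-sided handle along lamp -x: 20 mm wide, 24 tall (z 33-57), out to x = -155. Centre of mass within 10 mm of the head's axis.
- lamp_lugs (a point): On the lamp's axis at the undersides of its lugs, 83 mm above its origin. The three aluminium lugs stick out of the neck's top (z 83 to 90 mm, 14 mm wide, out to radius 43 mm) at 60, 180 and 300 degrees about z from lamp +x; the one at 180 is over the handle.
- handle_end (a point): Centre of the outer end of the lamp's handle: lamp x = -155 mm, z = 45 mm.
- handle_grip (a point): Good place to grip the handle from above: lamp x = -130 mm, z = 45 mm (middle of the handle's section).
- shelf: Fixed pine crate on its side, open towards its +x, with the twist mount on an arm out of its side wall. Origin on the table under the mount's axis. The crate fills x -130 to 130, y 115 to 435, z 0 to 280 mm in this frame; the arm runs from the mount to it along +y, z 219 to 229 mm.
- mount (a point): On the mount's vertical axis at seat height, 200 mm above the table: where lamp_lugs lies when docked. Axes as the shelf's. Grey ring, outer diameter 114 mm, underside 8 mm below the seats, hole 64 mm in diameter, with three lug gaps at 60, 180, 300 degrees (from shelf +x, counter-clockwise from above). Steel plate on top, 112 mm in diameter, 19 to 29 mm above the seats. Play about 4 mm.
- entry_mark (a point): Outer end of the white mark on top of the mount, 70 mm from its axis at 180 degrees, 30 mm above the seats. With the handle pointing below it (lamp yaw = shelf yaw, within about 7 degrees) the lugs pass up through the gaps. Then each lug must turn over a bump 4 mm higher than its seat: keep the lug undersides 5 to 11 mm above seat height while turning. A stop bars turning the wrong way.
- lock_mark (a point): Outer end of the green mark on top of the mount, 70 mm from its axis at 240 degrees, i.e. 60 degrees counter-clockwise (from above) of the white one. With the handle below it (lamp yaw = shelf yaw + 60 degrees) the lugs are over their seats; lower the lamp 5 to 11 mm and it hangs by its weight, held by the bumps. Solid stops about 8 degrees farther on.
- lock_end (a point): Point 155 mm from the mount's axis at 240 degrees, at seat height: straight above it or below it lies the handle's end when the lamp is locked in the middle of its seats.
- kettlebell: Green kettlebell, 4 kg, 108 mm in diameter, 158 mm tall, standing in the crate; origin at the centre of its underside. Leave alone.
- plastic_box: Black plastic box, 140 x 90 x 55 mm, sliding lid half back, in the crate; origin at the centre of its underside. Leave alone.
- grip_trainer: Red spring hand gripper lying on the table, about 138 mm long (x), 88 mm wide, 20 mm high; origin under its middle. Leave alone.
- door_stop: Aluminium door stop with black ring, 48 mm in diameter, 40 mm tall, standing on the table; origin at the centre of its underside. Leave alone.
There are look-alikes about, which are no part of the job. There is more than one size of the lamp; the job needs the middle-sized.

How it is judged:
At the end, for the whole second after the job is handed in: The lamp hangs released and still (under 30 mm/s) in the mount: its lugs on the seats (undersides 3 mm below to 2.5 mm above seat height), its axis within 8 mm of the mount's, upright within 0.09 rad, the handle's end within 35 mm (about 13 degrees) of the locked direction under the green mark (z of lamp_lugs in the frame of mount between -0.003 and 0.0025 m and horizontal distance between lamp_lugs and mount below 0.008 m and horizontal distance between handle_end and lock_end below 0.035 m and angle between lamp's own z axis and vertical below 0.09 rad and linear speed of lamp below 0.03 m/s); the robot touches nothing.
It fails at once if the kettlebell, plastic box, hand gripper or door stop is moved by more than 25 mm (distance of any of kettlebell, plastic_box, grip_trainer, door_stop from where it was at the start of the episode above 0.025 m).
It also fails if it takes over 58 s, if anything falls off the work surface, if the arm or the gripper's body presses on something with over 40 N, if the wrist force passes 120 N, or if a joint passes its speed limit or range.

### The arm

A 6-joint arm with a two-finger parallel gripper is mounted at the origin on the work surface. World frame = base frame: x ahead of the robot, y to its left, z up, the work surface at z = 0. Lengths are in m, angles in rad, forces in N, time in s.
With the tool pointing down it reaches from about 0.25 to 0.725 m from the base axis. Payload 4 kg.
Tool frame: the origin (TCP) lies midway between the tips of the shut fingers; the grasp point (between the pads) lies 19 mm behind it (bot.grasp_offset is the distance from the TCP to the grasp point, in m); z points along the fingers, y is the direction in which the jaws open and shut (so a half turn about z gives the same grasp; the last joint's range is limited). The gripper opens to 85 mm and grips with 20 to 120 N. Pads are 22 mm wide; open, the fingers measure 114 mm over their backs; the gripper's body (76 mm by 85 mm) begins 54 mm behind the grasp point. The pads swing forward as they close: fully open they stand 13 mm farther back than shut.
Start: joints at [1.276, 0.241, 0.005, 1.335, 0, 1.571], TCP at [0.145, 0.478, 0.231] pointing down, gripper open.
Joint ranges: [-2.72, 2.72], [-1.05, 1.87], [-1.09, 1.28], [-1.99, 2.15], [-1.42, 1.44], [-3.14, 3.14]. Speed limits (rad/s): [2.79, 2.79, 3.14, 3.14, 3.14, 3.14].

### API

Orientations are given as a unit quaternion [x, y, z, w].
In Python, from workcell import sensors, optics, bot gives the robot as it stands.
- The arm moves only by the tool apply_moves, never from a script. Its argument "plan" is one flat list of numbers, 6 for each row, row after row: the shift along the tool's x, y, z in m, then the turn, a rotation vector about the tool's x, y, z in rad. In form: [tx, ty, tz, ax, ay, az, tx, ty, tz, ax, ay, az, ...]. A call has 1 to 12 rows; each row is the pose to reach, as a shift and turn from the pose commanded when the call began, along the tool's axes at that moment; what a row does not reach only later rows make up. A row lasts 1/12 s, in which the tool goes at most 41.7 mm and 7.16 degrees, less where a joint would pass 70% of its speed; a pose out of reach is approached as far as the arm can. A call with a gripper value outside its range is refused whole. "grip" is the finger opening in m, from 0 to 0.0854, set as the call begins (left out, the last holds). The fingers move at their own pace and stop on an object; the grip force is fixed at half the most. Time passes only in rows, so rows that repeat a pose let the fingers close. It gives the time, the measured TCP pose, the force and the opening at its end, in the units of the state.
- sensors.get_obs(): the state, without advancing time (a new reading comes with each control period).
- optics.camera(name): name is "side" or "top"; returns a dict with "pixels" (480x640x3 uint8, red, green, blue), "fx", "fy", "cx", "cy" (pixels), "pose" (4x4, takes a point from camera to world coordinates). Camera axes: x right, y up, looking along -z (the intrinsics and any distortion apply to the point x, -y, -z); pixel columns grow to the right and rows downward; lengths in m; the calibration is good to about 2 mm. A picture is of the moment at which its call begins. There is no depth.
- bot.job_done(): hands the job in, once; it reports no verdict.
The state is a dict: "clock": time; "joint_pos": joint angles; "joint_vel": joint speeds; "tau": joint torques, N m; "eef_pos": TCP position; "tool_rot": TCP orientation; "ft_force": force on the tool from outside, world axes, zero at the start; "ft_torque": the same for the moment, N m; "grip_width": finger opening in m.
Only numpy, scipy, OpenCV 4.12 (cv2) and the standard library are available. Lean on these libraries where they do the work, as an engineer would, in place of code of your own. Each camera call takes 0.05 s, during which the arm holds its last target.

## Working session

There is one attempt and no reset: what is moved stays moved. The work goes in short steps, Python scripts to look and compute and a tool call to move; the robot and the scene stay as the last step left them, time stands still between calls to the robot, and variables do not carry over. Pictures are saved under pics/ and viewed, and the job is handed in when it is done.

Besides the shell and the picture viewer there is one more tool, called by a JSON object that holds its "method" and its "body", one argument or row to a line. apply_moves: Moves the arm, as the interface text tells. Its arguments: {"type":"object","properties":{"plan":{"type":"array","items":{"type":"number"}},"grip":{"type":"number"}},"required":["plan"]}

```bash
mkdir -p pics; ls; python3 - <<'E'
from workcell import sensors, optics, bot
import cv2,numpy as np
np.set_printoptions(precision=4,suppress=True)
for n in("side","top"):
    c=optics.camera(n); cv2.imwrite(f"pics/{n}0.png",c["pixels"][:,:,::-1]); print(n,{k:v for k,v in c.items() if k!="pixels"})
o=sensors.get_obs();print(o)
E
```

```text
pics
side {'fx': 625.0081637450583, 'fy': 625.0081637450583, 'cx': 319.6045897098078, 'cy': 236.73469529608158, 'pose': array([[ 0.8746,  0.2561, -0.4117, -0.2512],
       [-0.4849,  0.4498, -0.7501, -1.3883],
       [-0.0069,  0.8556,  0.5176,  1.11  ],
       [ 0.    ,  0.    ,  0.    ,  1.    ]])}
top {'fx': 435.88093381067927, 'fy': 435.88093381067927, 'cx': 321.4181328421541, 'cy': 240.51359719138847, 'pose': array([[-0.0152,  0.9978, -0.0648,  0.4359],
       [-0.9999, -0.015 ,  0.004 , -0.0187],
       [ 0.003 ,  0.0648,  0.9979,  1.2979],
       [ 0.    ,  0.    ,  0.    ,  1.    ]])}
{'clock': 0.1, 'joint_pos': array([ 1.276 ,  0.2414,  0.0039,  1.3352, -0.    ,  1.5708]), 'joint_vel': array([ 0.0015, -0.0001,  0.0034, -0.0007,  0.0018,  0.0009]), 'tau': array([ -0.0004, -37.3138,  25.301 ,   0.0108,  -0.0001,   0.    ]), 'eef_pos': array([0.1451, 0.4779, 0.2305]), 'tool_rot': array([ 0.1469,  0.9892, -0.001 , -0.0001]), 'ft_force': array([ 0.3286, -0.1906,  0.3299]), 'ft_torque': array([0.0209, 0.0133, 0.0211]), 'grip_width': 0.08557579838139791}
```

View pics/side0.png

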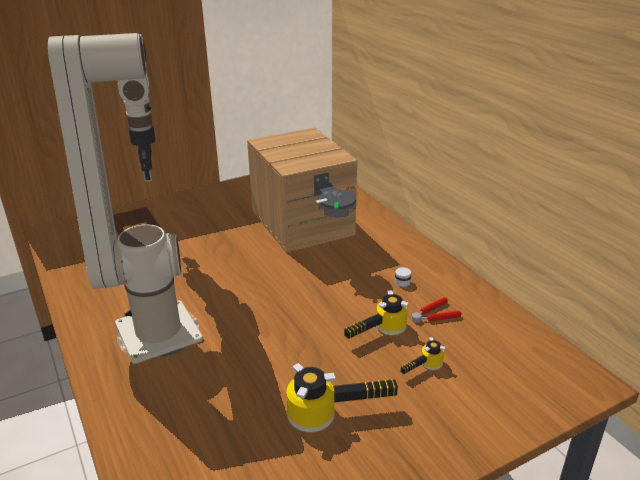

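View pics/top0.png

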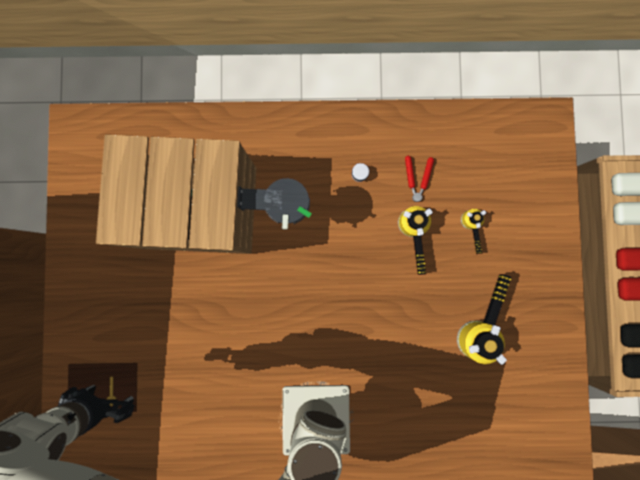

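Three yellow lamps show in the top view: large at (484,343), medium at (416,220) and small at (475,218). The medium one at (416,220) should be the job's lamp. I'll check its size and look at enlarged crops.

```bash
cat > h.py <<'E'
from workcell import sensors, optics, bot
import cv2,numpy as np
np.set_printoptions(precision=4,suppress=True)
def proj(c,P):
    T=np.linalg.inv(c["pose"]);p=T[:3,:3]@np.asarray(P,float)+T[:3,3]
    return np.array([c["cx"]+c["fx"]*p[0]/-p[2], c["cy"]-c["fy"]*p[1]/-p[2]])
def ray(c,u,v):
    d=np.array([(u-c["cx"])/c["fx"],-(v-c["cy"])/c["fy"],-1.]);return c["pose"][:3,3],c["pose"][:3,:3]@d
def onz(c,u,v,z):
    o,d=ray(c,u,v);return o+d*(z-o[2])/d[2]
def tri(c1,p1,c2,p2):
    o1,d1=ray(c1,*p1);o2,d2=ray(c2,*p2)
    t=np.linalg.lstsq(np.c_[d1,-d2],o2-o1,rcond=None)[0]
    a=o1+d1*t[0];b=o2+d2*t[1];return (a+b)/2,np.linalg.norm(a-b)
def crop(c,x0,y0,x1,y1,s,name):
    cv2.imwrite(name,cv2.resize(c["pixels"][y0:y1,x0:x1,::-1],None,fx=s,fy=s,interpolation=cv2.INTER_CUBIC))
E
python3 - <<'E'
from h import *
t=optics.camera("top");s=optics.camera("side")
np.savez("c0.npz",t=t["pixels"],s=s["pixels"])
crop(t,380,190,500,280,6,"pics/tl.png");crop(t,230,160,330,240,7,"pics/tm.png")
crop(s,340,280,480,380,5,"pics/sl.png");crop(s,290,160,370,220,9,"pics/sm.png")
for n,c in(("top",t),("side",s)):
    h=cv2.cvtColor(c["pixels"],cv2.COLOR_RGB2HSV)
    m=cv2.inRange(h,(22,180,100),(32,255,255))
    k,l,st,ce=cv2.connectedComponentsWithStats(m)
    for i in range(1,k):
        if st[i,4]>30: print(n,st[i],ce[i], onz(c,*ce[i],.066))
    g=cv2.inRange(h,(50,120,80),(75,255,255));k,l,st,ce=cv2.connectedComponentsWithStats(g)
    for i in range(1,k):
        if st[i,4]>5: print(n,"green",st[i],ce[i])
E
```

```text
top [406 206  19   6  68] [414.8676 208.4265] [ 0.6034 -0.2911  0.066 ]
top [463 212  12  17  91] [467.989  221.7912] [ 0.5629 -0.441   0.066 ]
top [400 216  16  20 157] [407.     226.9554] [ 0.5508 -0.2672  0.066 ]
top [424 217   7  15  43] [427.4186 225.    ] [ 0.5555 -0.3253  0.066 ]
top [460 323  36  41 591] [474.5499 340.3113] [ 0.2301 -0.4471  0.066 ]
top green [298 207  13  10  76] [303.9868 211.5789]
side [376 304  31  27 518] [392.4421 319.1699] [ 0.5425 -0.3393  0.066 ]
side [421 345  23  22 263] [432.692  357.9506] [ 0.5421 -0.5115  0.066 ]
side [ 286  379   48   48 1436] [310.0334 406.8774] [ 0.206  -0.5048  0.066 ]
side green [334 202   5   7  30] [335.9333 205.1   ]
```

View pics/tl.png

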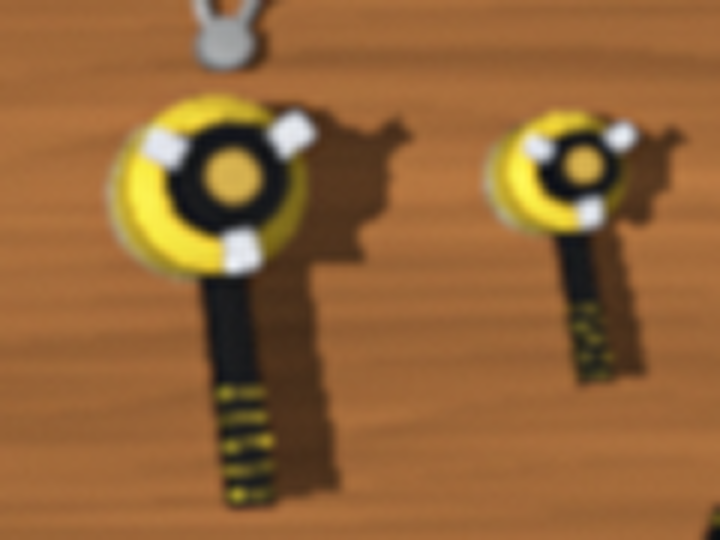

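View pics/tm.png

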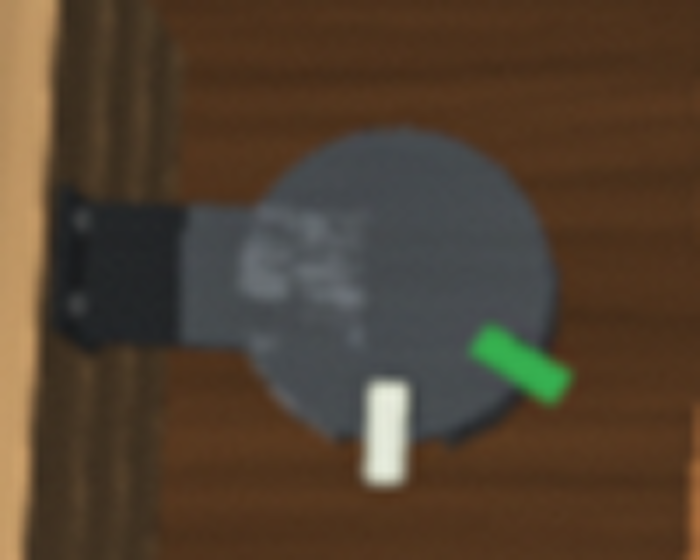

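View pics/sl.png

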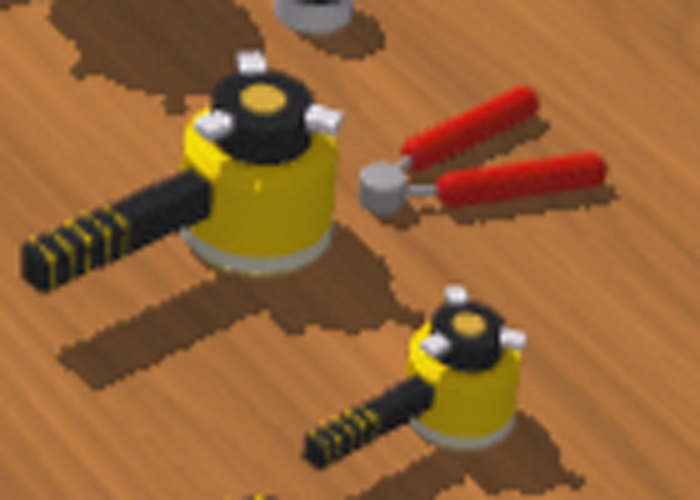

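View pics/sm.png

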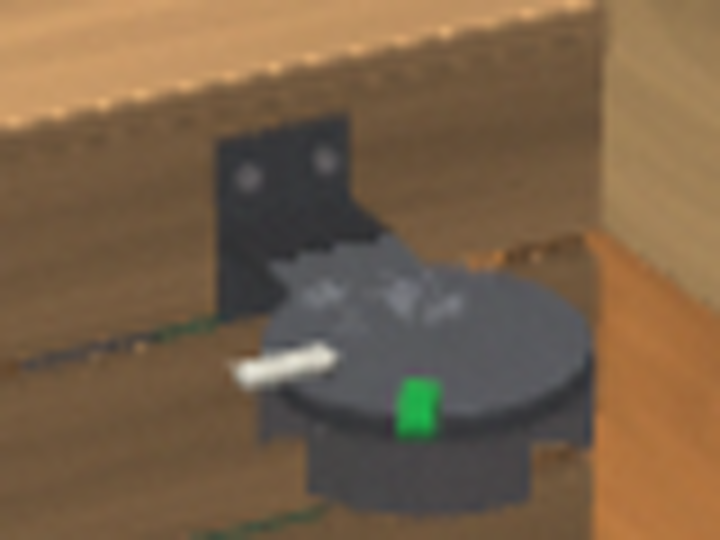

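The crops show the medium lamp: tan neck disc at top (418,219), handle end at top (421,272), lug over the handle. It has a smaller twin on its right. The mount plate is centred near top (286.5,200). The white mark ends at (284.5,228.6) and the green one at (309.5,215).

```bash
python3 - <<'E'
from h import *
t=optics.camera("top");s=optics.camera("side")
def o(x,y,sc,x0,y0): return ((x+.5)/sc-.5+x0,(y+.5)/sc-.5+y0)
T=lambda x,y:o(x,y,6,380,190); M=lambda x,y:o(x,y,7,230,160); S=lambda x,y:o(x,y,5,340,280); SM=lambda x,y:o(x,y,9,290,160)
ntop=onz(t,*T(233,177),.090); nside=onz(s,*S(263,98),.09)
print("neck",ntop,nside,tri(t,T(233,177),s,S(263,98)))
et=onz(t,*T(250,504),.057);es=onz(s,*S(38,253),.057)
print("hend top",et,es); 
for n,e in((ntop,et),(nside,es)):
  d=n-e;print("len",np.hypot(*d[:2]),"yaw",np.degrees(np.arctan2(d[1],d[0])))
# lugs
for nm,p,q in(("l180",(241,252),(214,124)),("l60",(167,147),(252,62)),("l300",(293,132),(324,118))):
  a=onz(t,*T(*p),.09);b=onz(s,*S(*q),.09);print(nm,a,b)
for nm,p,q in(("white",(385,484),(240,376)),("green",(560,389),(418,432))):
  a=onz(t,*M(*p),.23);b=onz(s,*SM(*q),.23);print(nm,a,b,tri(t,M(*p),s,SM(*q)))
a=onz(t,*M(400,283),.229);b=onz(s,*SM(430,344),.229);print("plate",a,b)
# white inner
print("white in",onz(t,*M(388,382),.23),"green in",onz(t,*M(484,338),.23))
print("small neck", onz(t,*T(583,165),.06),"door stop",onz(t,361,172,.04),"large",onz(t,489,346,.1))
# medium diameters : neck radius
print("yellow width", onz(t,*T(118,190),.066),onz(t,*T(306,190),.066))
E
```

```text
neck [ 0.5701 -0.2948  0.09  ] [ 0.5726 -0.2924  0.09  ] (array([ 0.5703, -0.2946,  0.0921]), np.float64(0.0010810809006206105))
hend top [ 0.4181 -0.3058  0.057 ] [ 0.4206 -0.3099  0.057 ]
len 0.15244391777042704 yaw 4.130183973916936
len 0.15296554303631882 yaw 6.559258900979571
l180 [ 0.5351 -0.2974  0.09  ] [ 0.5367 -0.2986  0.09  ]
l60 [ 0.5846 -0.2645  0.09  ] [ 0.5861 -0.2624  0.09  ]
l300 [ 0.5907 -0.3233  0.09  ] [ 0.5909 -0.3232  0.09  ]
white [0.5357 0.0672 0.23  ] [0.5396 0.0716 0.23  ] (array([0.536 , 0.0666, 0.2332]), np.float64(0.001511399488159377))
green [0.5683 0.0053 0.23  ] [0.5714 0.0084 0.23  ] (array([0.5686, 0.005 , 0.2323]), np.float64(0.001322733123825054))
plate [0.6069 0.0613 0.229 ] [0.6072 0.0617 0.229 ]
white in [0.5717 0.0658 0.23  ] green in [0.5868 0.0318 0.23  ]
small neck [ 0.5767 -0.4687  0.06  ] door stop [ 0.7164 -0.1424  0.04  ] large [ 0.2199 -0.4739  0.1   ]
yellow width [ 0.5674 -0.2456  0.066 ] [ 0.5661 -0.3347  0.066 ]
```

```bash
python3 - <<'E'
from h import *
t=optics.camera("top");s=optics.camera("side")
crop(t,85,120,265,265,4,"pics/crate.png")
# plate: grey pixels
p=t["pixels"].astype(int); h=cv2.cvtColor(t["pixels"],cv2.COLOR_RGB2HSV)
print(h[195,295],h[170,300],h[210,275], h[220,245])
m=((h[:,:,1]<70)&(h[:,:,2]<120)&(h[:,:,2]>45)).astype(np.uint8); m[:, :262]=0;m[:,320:]=0;m[:150]=0;m[240:]=0
cs,_=cv2.findContours(m,cv2.RETR_EXTERNAL,cv2.CHAIN_APPROX_NONE);c=max(cs,key=cv2.contourArea)
print(cv2.boundingRect(c),cv2.minEnclosingCircle(c))
pts=c[:,0].astype(float)
# circle fit in world, robust
W=np.array([onz(t,u,v,.229)[:2] for u,v in pts])
from scipy.optimize import least_squares
r=least_squares(lambda q:np.hypot(W[:,0]-q[0],W[:,1]-q[1])-q[2],[.607,.062,.056],loss="soft_l1",f_scale=.001)
print(r.x)
r=least_squares(lambda q:np.hypot(W[:,0]-q[0],W[:,1]-q[1])-.056,[.607,.062],loss="soft_l1",f_scale=.001)
print(r.x)
# white & green marks
for nm,m in(("w",((h[:,:,1]<50)&(h[:,:,2]>150))),("g",cv2.inRange(h,(50,120,80),(75,255,255))>0)):
    m=m.copy();m[:, :270]=0;m[:,320:]=0;m[:195]=0;m[240:]=0
    v,u=np.nonzero(m);q=np.array([onz(t,a,b,.23)[:2] for a,b in zip(u,v)])
    k=cv2.fitLine(q.astype(np.float32),cv2.DIST_L2,0,.01,.01).ravel();pr=(q-k[2:])@k[:2]
    print(nm,len(u),k,np.degrees(np.arctan2(k[1],k[0])),pr.min(),pr.max(), q.mean(0))
E
```

```text
[101  26  79] [ 13 159  72] [103  28  81] [ 16 124  64]
(262, 178, 48, 46) ((284.1978454589844, 200.58004760742188), 25.036930084228516)
[0.6069 0.0658 0.0558]
[0.6069 0.0658]
w 77 [ 0.9977 -0.0677  0.5532  0.0668] -3.880567 -0.015952994354467002 0.016670924971912117 [0.5532 0.0668]
g 76 [0.5649 0.8252 0.5771 0.0186] 55.606743 -0.016676920170682865 0.01760876260985769 [0.5771 0.0186]
```

View pics/crate.png

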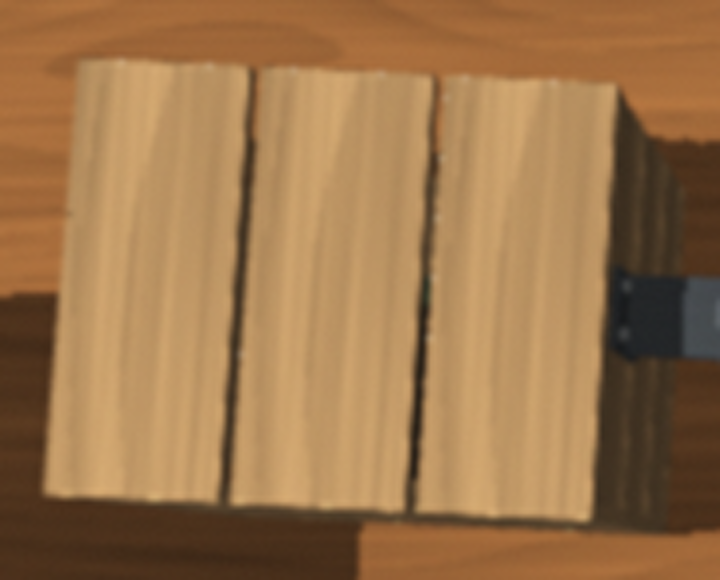

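```bash
python3 - <<'E'
from h import *
t=optics.camera("top")
o=lambda x,y:((x+.5)/4-.5+85,(y+.5)/4-.5+120)
q=[onz(t,*o(*p),.28) for p in((616,85),(593,520),(79,60),(44,495))]
print(q)
for a,b in((0,1),(2,3)):
  d=q[a]-q[b];print(np.degrees(np.arctan2(d[1],d[0])),np.hypot(*d[:2]))
d=q[2]-q[0];print(np.degrees(np.arctan2(d[1],d[0]))-90,np.hypot(*d[:2]));d=q[3]-q[1];print(np.degrees(np.arctan2(d[1],d[0]))-90)
m=(q[0]+q[1])/2;a=np.radians(-4.2);print(m,m[:2]-.115*np.array([-np.sin(a),np.cos(a)]))
E
```

```text
[array([0.7419, 0.1702, 0.28  ]), array([0.4838, 0.1844, 0.28  ]), array([0.7616, 0.4887, 0.28  ]), array([0.5032, 0.5047, 0.28  ])]
-3.1425959787646147 0.25857690028055985
-3.5447289481931685 0.2589005035776126
-3.5330608527789735 0.3190706453956609
-3.474208646927835
[0.6129 0.1773 0.28  ] [0.6044 0.0626]
```

The middle-sized lamp is confirmed. Its axis is near (0.571,-0.294), the neck triangulates at z 0.092 (should be 0.090), the handle is about 153 mm long, and yaw is about 5°. The mount axis is near (0.606,0.063) and shelf yaw is about -3.6°, from the crate edges and both marks. I'll go above the grip next.

```bash
cat > nav.py <<'E'
import json,os,sys
from h import *
from scipy.spatial.transform import Rotation as R
F="cmd.json"
def load():
    if os.path.exists(F):
        d=json.load(open(F));return np.array(d["p"]),R.from_quat(d["q"])
    o=sensors.get_obs();return o["eef_pos"],R.from_quat(o["tool_rot"])
def save(p,r): json.dump({"p":list(p),"q":list(r.as_quat())},open(F,"w"))
def down(yj,pitch=0):
    # tool z down, tool y at angle yj (deg); pitch about tool y(deg)
    a=np.radians(yj);y=np.array([np.cos(a),np.sin(a),0]);z=np.array([0,0,-1.]);x=np.cross(y,z)
    return R.from_matrix(np.c_[x,y,z])*R.from_rotvec([0,np.radians(pitch),0])
def row(p,r):
    p0,r0=load();return np.r_[r0.inv().apply(np.asarray(p)-p0),(r0.inv()*r).as_rotvec()]
def sent(v):
    p0,r0=load();save(p0+r0.apply(v[:3]),r0*R.from_rotvec(v[3:]))
def st():
    o=sensors.get_obs();q=R.from_quat(o["tool_rot"]);m=q.as_matrix()
    print("t",o["clock"],"p",o["eef_pos"],"yj",np.degrees(np.arctan2(m[1,1],m[0,1])),"zax",m[:,2],"F",o["ft_force"],"T",o["ft_torque"],"w",o["grip_width"],"q6",o["joint_pos"][5])
E
python3 - <<'E'
from nav import *
p,r=load();save(p,r)
print(row([.4465,-.3054,.15],down(95)))
E
```

```text
[-0.516  -0.6624  0.0814 -0.0002 -0.     -0.3821]
```

{"method": "apply_moves", "body": {
  "plan": [-0.258,-0.331,0.02,0,0,-0.19,-0.258,-0.331,0.02,0,0,-0.19,-0.258,-0.331,0.02,0,0,-0.19,-0.258,-0.331,0.02,0,0,-0.19,-0.258,-0.331,0.02,0,0,-0.19,-0.258,-0.331,0.02,0,0,-0.19,-0.258,-0.331,0.02,0,0,-0.19,-0.258,-0.331,0.02,0,0,-0.19,-0.258,-0.331,0.02,0,0,-0.19,-0.258,-0.331,0.02,0,0,-0.19,-0.258,-0.331,0.02,0,0,-0.19,-0.258,-0.331,0.02,0,0,-0.19]
}}

```text
clock: 1.45
eef_pos: [0.2966, 0.0844, 0.2114]
tool_rot: [0.057, 0.998, 0.0, 0.0]
ft_force: [-0.2, 0.9, -0.1]
grip_width: 0.0852
```

```bash
python3 - <<'E'
from nav import *
sent([-.258,-.331,.02,0,0,-.19]);st();print(load()[0])
print(row([.4465,-.3054,.12],down(95)))
E
```

```text
t 1.45 p [0.2966 0.0844 0.2114] yj 83.5072224721544 zax [ 0.0005  0.0003 -1.    ] F [-0.199   0.8522 -0.1233] T [ 0.0275 -0.021   0.02  ] w 0.08518105269045499 q6 0.3905354726691837
[0.296  0.0867 0.2113]
[-0.1907 -0.3742  0.0914 -0.0002 -0.     -0.1921]
```

{"method": "apply_moves", "body": {
  "plan": [-0.19,-0.374,0.091,0,0,-0.192,-0.19,-0.374,0.091,0,0,-0.192,-0.19,-0.374,0.091,0,0,-0.192,-0.19,-0.374,0.091,0,0,-0.192,-0.19,-0.374,0.091,0,0,-0.192,-0.19,-0.374,0.091,0,0,-0.192,-0.19,-0.374,0.091,0,0,-0.192,-0.19,-0.374,0.091,0,0,-0.192,-0.19,-0.374,0.091,0,0,-0.192,-0.19,-0.374,0.091,0,0,-0.192,-0.19,-0.374,0.091,0,0,-0.192,-0.19,-0.374,0.091,0,0,-0.192]
}}

```text
clock: 2.45
eef_pos: [0.449, -0.3077, 0.118]
tool_rot: [-0.043, 0.999, -0.001, 0.0]
ft_force: [0.4, -0.0, -0.1]
grip_width: 0.0854
```

```bash
python3 - <<'E'
from nav import *
sent([-.19,-.374,.091,0,0,-.192]);st();print(load()[0])
print(row([.4465,-.3054,.028],down(95)))
t=optics.camera("top");s=optics.camera("side")
crop(t,370,180,470,300,5,"pics/t2.png");crop(s,330,240,450,350,5,"pics/s2.png")
E
```

```text
t 2.45 p [ 0.449  -0.3077  0.118 ] yj 94.96007393767069 zax [ 0.0004 -0.0012 -1.    ] F [ 0.4493 -0.0118 -0.0574] T [-0.0173 -0.0614 -0.0282] w 0.0854088691496827 q6 -0.6870211395498995
[ 0.4458 -0.3052  0.1204]
[-0.0007 -0.0003  0.0924 -0.0002 -0.     -0.0001]
```

View pics/t2.png

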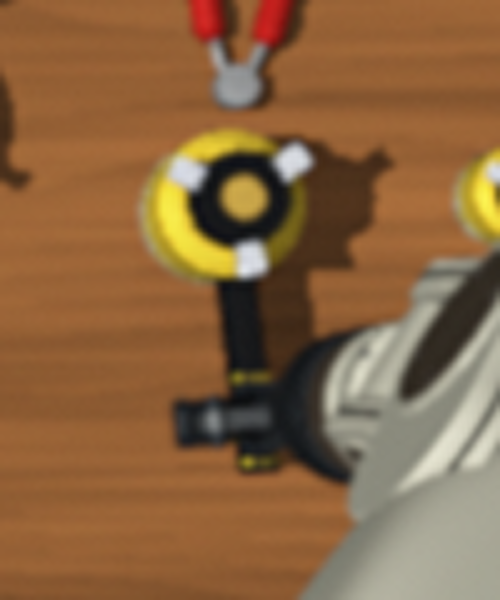

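View pics/s2.png

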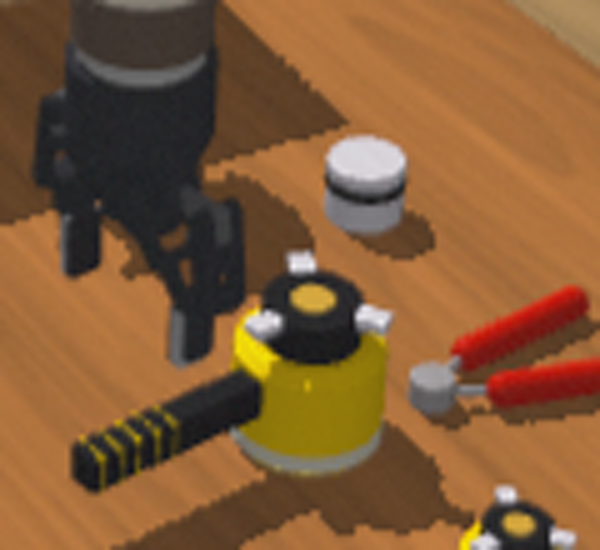

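The open gripper straddles the handle squarely; in the top view the pads line up over the stripes. I'll descend and grip.

{"method": "apply_moves", "body": {
  "plan": [-0.001,0,0.04,0,0,0,-0.001,0,0.07,0,0,0,-0.001,0,0.092,0,0,0,-0.001,0,0.092,0,0,0,-0.001,0,0.092,0,0,0,-0.001,0,0.092,0,0,0]
}}

```text
clock: 3.05
eef_pos: [0.4482, -0.3041, 0.0301]
tool_rot: [-0.045, 0.999, -0.001, 0.001]
ft_force: [0.2, 0.2, 1.2]
grip_width: 0.0855
```

```bash
python3 - <<'E'
from nav import *
sent([-.001,0,.092,0,0,0]);st();print(load()[0])
E
```

```text
t 3.05 p [ 0.4482 -0.3041  0.0301] yj 95.12725096258677 zax [ 0.0019 -0.0011 -1.    ] F [0.2003 0.1884 1.1744] T [-0.0398  0.0345  0.0098] w 0.08549509647813956 q6 -0.6857440501856249
[ 0.4468 -0.3051  0.0284]
```

{"method": "apply_moves", "body": {
  "plan": [0,0,0,0,0,0,0,0,0,0,0,0,0,0,0,0,0,0,0,0,0,0,0,0,0,0,0,0,0,0,0,0,0,0,0,0,0,0,0,0,0,0,0,0,0,0,0,0,0,0,0,0,0,0],
  "grip": 0.0
}}

```text
clock: 3.8
eef_pos: [0.4468, -0.3053, 0.0287]
tool_rot: [-0.043, 0.999, -0.0, 0.0]
ft_force: [-1.3, 0.1, 5.4]
grip_width: 0.0191
```

```bash
python3 - <<'E'
from nav import *
st();print(load()[0])
t=optics.camera("top");s=optics.camera("side")
crop(t,370,180,470,300,5,"pics/t3.png");crop(s,330,240,450,350,5,"pics/s3.png")
E
```

```text
t 3.8 p [ 0.4468 -0.3053  0.0287] yj 94.97342023964111 zax [ 0.0003 -0.0005 -1.    ] F [-1.3375  0.0702  5.4158] T [-0.0348  0.2007 -0.0411] w 0.019109325352304012 q6 -0.6860842402354819
[ 0.4468 -0.3051  0.0284]
```

View pics/t3.png

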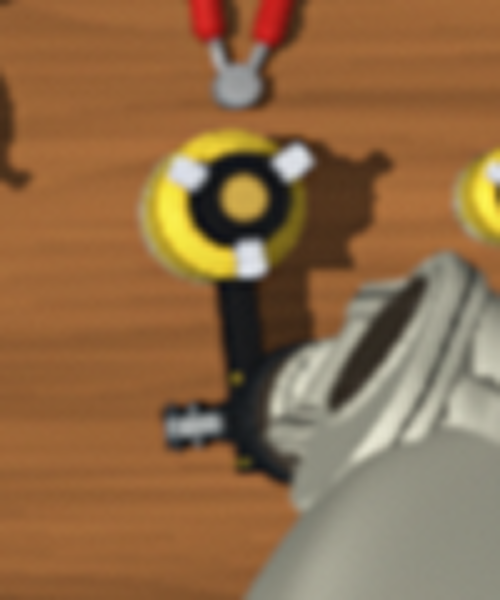

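View pics/s3.png

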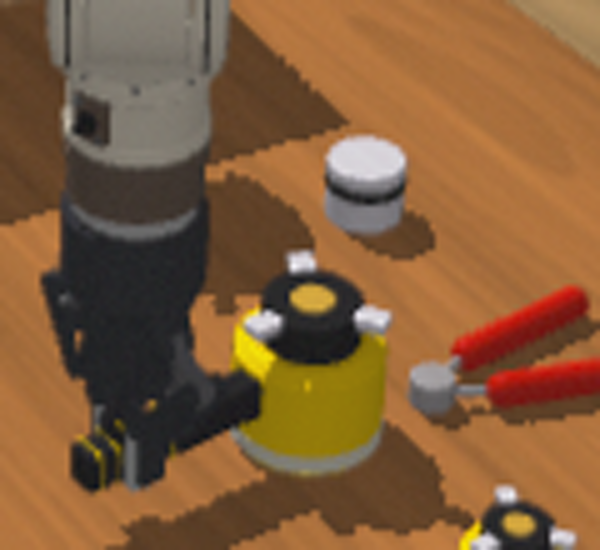

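The grip holds at 19 mm opening, the neck disc hasn't moved (top (418,219)), and the axis is about 124 mm from the TCP. I'll lift and check the sag.

{"method": "apply_moves", "body": {
  "plan": [0,0,-0.01,0,0,0,0,0,-0.03,0,0,0,0,0,-0.05,0,0,0,0,0,-0.07,0,0,0,0,0,-0.07,0,0,0,0,0,-0.07,0,0,0,0,0,-0.07,0,0,0,0,0,-0.07,0,0,0]
}}

```text
clock: 4.57
eef_pos: [0.4453, -0.304, 0.0963]
tool_rot: [-0.044, 0.999, 0.001, -0.002]
ft_force: [-0.7, 0.1, -3.6]
grip_width: 0.0189
```

```bash
python3 - <<'E'
from nav import *
sent([0,0,-.07,0,0,0])
st();print(load()[0])
t=optics.camera("top");s=optics.camera("side")
crop(t,370,180,470,300,5,"pics/t4.png");crop(s,330,230,450,350,5,"pics/s4.png")
E
```

```text
t 4.5667 p [ 0.4453 -0.304   0.0963] yj 95.00412929303201 zax [-0.0037  0.0023 -1.    ] F [-0.7083  0.1482 -3.6013] T [-0.0379  0.4963  0.0292] w 0.018911187071291732 q6 -0.686205514118593
[ 0.4468 -0.3051  0.0984]
```

View pics/t4.png

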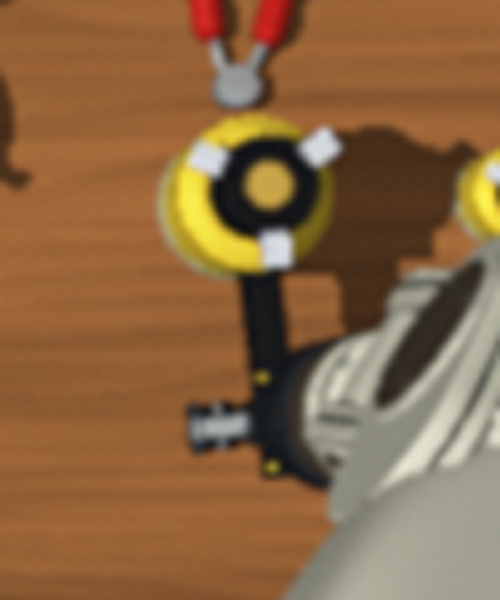

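View pics/s4.png

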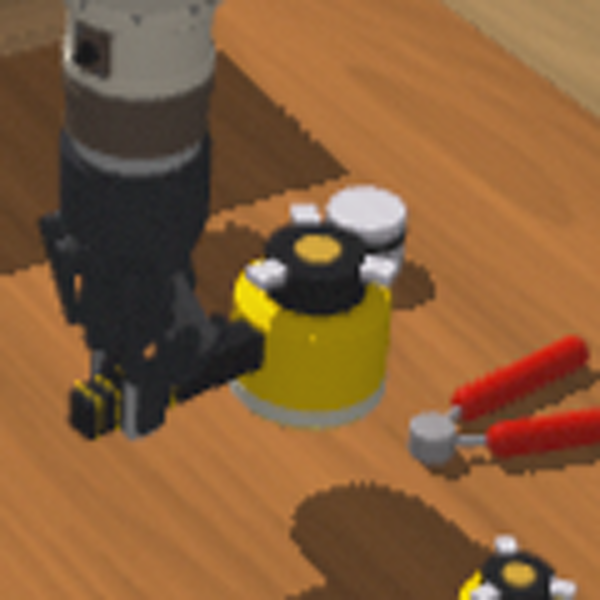

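```bash
cat > tip.py <<'E'
from nav import *
E
python3 - <<'E'
from nav import *
t=optics.camera("top");s=optics.camera("side")
o=lambda x,y,x0,y0:((x+.5)/5-.5+x0,(y+.5)/5-.5+y0)
st()
a=o(269,184,370,180);b=o(318,249,330,230)
print("disc now",tri(t,a,s,b),"before",tri(t,o(243,197,370,180),s,o(312,298,330,240)))
for nm,p,q in(("l180",(277,248),(266,272)),("l60",(207,158),(304,214)),("l300",(321,147),(380,267))):
  print(nm,tri(t,o(*p,370,180),s,o(*q,330,230)))
E
```

```text
t 4.7667 p [ 0.4461 -0.3046  0.0971] yj 94.99445878222227 zax [-0.0019  0.0013 -1.    ] F [-0.0565 -0.3461 -3.6718] T [-0.0865  0.4487  0.002 ] w 0.01877949365333838 q6 -0.6861504028440116
disc now (array([ 0.5702, -0.2933,  0.1564]), np.float64(0.0012676714163963006)) before (array([ 0.5704, -0.2939,  0.0917]), np.float64(0.0006197568346404047))
l180 (array([ 0.5358, -0.2963,  0.1557]), np.float64(0.0001060532832650557))
l60 (array([ 0.5842, -0.261 ,  0.155 ]), np.float64(0.00020269263535646119))
l300 (array([ 0.5897, -0.3217,  0.1555]), np.float64(0.0016396364574396015))
```

The lift held. The weight reads 3.6 N, the head sagged about 4 mm over 124 mm (about 1.7°), and the lugs triangulate level to about 1 mm. I'll carry it to below the mount with a slight pitch-up to compensate.

```bash
python3 - <<'E'
from nav import *
print(row([.4823,.0706,.105],down(86.4,-1.4)))
print(row([.4823,.0706,.105],down(86.4,1.4)), down(86.4,-1.4).as_matrix())
E
```

```text
[-0.0681  0.3712 -0.0067  0.0016 -0.0244  0.15  ]
[-0.0681  0.3712 -0.0067 -0.002   0.0244  0.15  ] [[-0.9977  0.0628  0.0244]
 [ 0.0628  0.998  -0.0015]
 [-0.0244 -0.     -0.9997]]
```

{"method": "apply_moves", "body": {
  "plan": [-0.003,0.018,-0.007,0,-0.005,0.01,-0.01,0.055,-0.007,0,-0.01,0.025,-0.017,0.092,-0.007,0,-0.015,0.04,-0.024,0.129,-0.007,0,-0.02,0.055,-0.031,0.166,-0.007,0,-0.024,0.07,-0.037,0.203,-0.007,0,-0.024,0.085,-0.044,0.24,-0.007,0,-0.024,0.1,-0.051,0.277,-0.007,0,-0.024,0.115,-0.058,0.314,-0.007,0,-0.024,0.13,-0.063,0.343,-0.007,0,-0.024,0.14,-0.067,0.362,-0.007,0,-0.024,0.148,-0.068,0.371,-0.007,0.0016,-0.024,0.15]
}}

```text
clock: 5.77
eef_pos: [0.4822, 0.0736, 0.1051]
tool_rot: [0.03, 0.999, 0.001, 0.012]
ft_force: [0.1, 0.6, -3.5]
grip_width: 0.0192
```

```bash
python3 - <<'E'
from nav import *
sent([-.068,.371,-.007,.0016,-.024,.15])
st();print(load()[0])
E
```

```text
t 5.7667 p [0.4822 0.0736 0.1051] yj 86.60460943585456 zax [ 0.0239  0.0005 -0.9997] F [ 0.0965  0.6109 -3.5388] T [0.1426 0.4272 0.1067] w 0.019166748198615198 q6 0.21259122900303057
[0.4822 0.0704 0.1053]
```

{"method": "apply_moves", "body": {
  "plan": [0,0,0,0,0,0,0,0,0,0,0,0,0,0,0,0,0,0,0,0,0,0,0,0]
}}

```text
clock: 6.1
eef_pos: [0.482, 0.0692, 0.1052]
tool_rot: [0.032, 0.999, -0.0, 0.012]
ft_force: [-0.0, -0.4, -3.5]
grip_width: 0.019
```

```bash
python3 - <<'E'
from nav import *
st()
t=optics.camera("top");s=optics.camera("side")
crop(t,220,150,360,260,5,"pics/t5.png");crop(s,270,150,390,260,6,"pics/s5.png")
E
```

```text
t 6.1 p [0.482  0.0692 0.1052] yj 86.27968473411781 zax [ 0.0234 -0.0017 -0.9997] F [-0.0122 -0.399  -3.4748] T [0.0615 0.4993 0.0028] w 0.01903629988270648 q6 0.21055949231696647
```

View pics/t5.png

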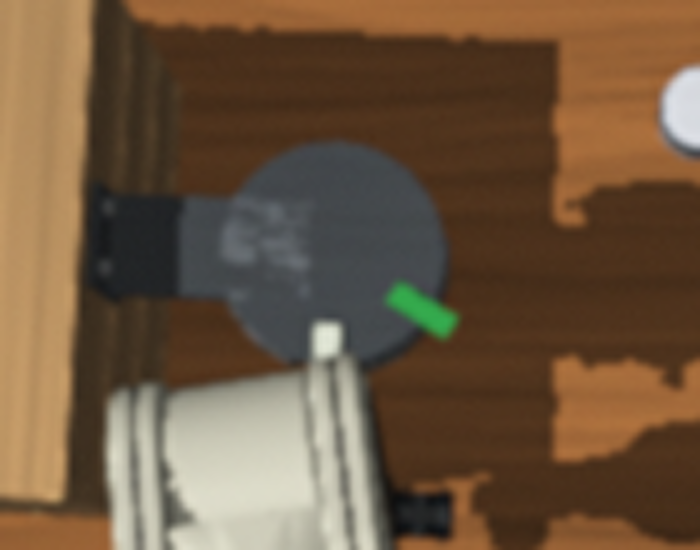

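View pics/s5.png

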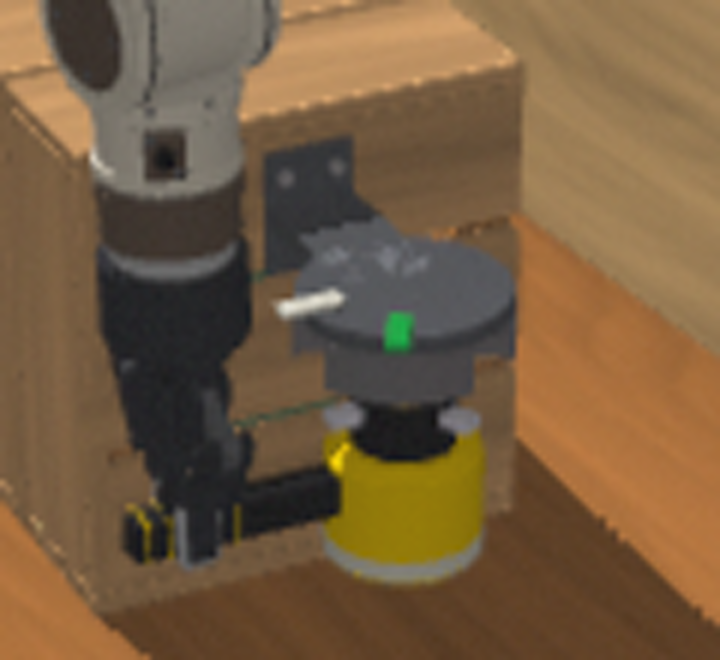

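The side view shows the lamp right under the mount: yellow head centred at crop column 405, plate at 406. I'll raise it to just below the ring.

{"method": "apply_moves", "body": {
  "plan": [0,0,-0.008,0,0,0,0,0,-0.016,0,0,0,0,0,-0.022,0,0,0,0,0,-0.022,0,0,0,0,0,-0.022,0,0,0,0,0,-0.022,0,0,0,0,0,-0.022,0,0,0]
}}

```text
clock: 6.78
eef_pos: [0.4814, 0.0706, 0.1271]
tool_rot: [0.031, 0.999, -0.0, 0.012]
ft_force: [-0.1, -0.0, -4.6]
grip_width: 0.0191
```

```bash
python3 - <<'E'
from nav import *
sent([0,0,-.022,0,0,0])
st();print(load()[0])
s=optics.camera("side")
crop(s,300,160,380,240,8,"pics/s6.png")
E
```

```text
t 6.7833 p [0.4814 0.0706 0.1271] yj 86.40928922679673 zax [ 0.0234 -0.0014 -0.9997] F [-0.0511 -0.021  -4.627 ] T [0.0201 0.5259 0.0142] w 0.01906588002352864 q6 0.21116895241338676
[0.4817 0.0705 0.1273]
```

View pics/s6.png

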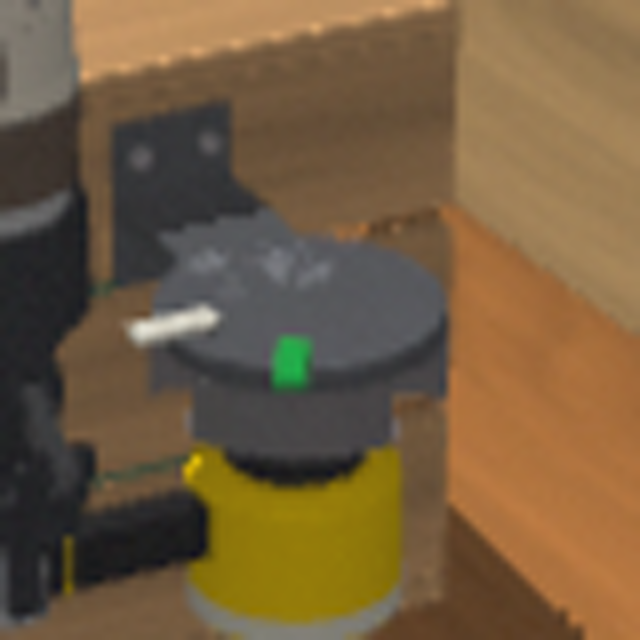

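```bash
python3 - <<'E'
from nav import *
s=optics.camera("side")
o=np.array([.6066,.0628])
for z in(.229,.219,.192,.165,.1):print(z,proj(s,[*o,z]))
print(proj(s,[.6116,.0628,.229])-proj(s,[.6066,.0628,.229]),proj(s,[.6066,.0678,.229])-proj(s,[.6066,.0628,.229]))
img=s["pixels"];h=cv2.cvtColor(img,cv2.COLOR_RGB2HSV)
m=cv2.inRange(h,(22,150,60),(32,255,255))
for v in range(218,238,3):
    u=np.nonzero(m[v,310:365])[0]+310; print(v,u.min() if len(u) else 0,u.max() if len(u) else 0,(u.min()+u.max())/2 if len(u) else 0)
g=((h[:,:,1]<60)&(h[:,:,2]<125)).astype(int)
for v in range(192,207,2):
    u=np.nonzero(g[v,312:362])[0]+312;print("plate",v,u.min(),u.max(),(u.min()+u.max())/2)
E
```

```text
0.229 [336.9714 197.6717]
0.219 [336.9469 200.5883]
0.192 [336.8812 208.3846]
0.165 [336.8166 216.0681]
0.1 [336.6646 234.117 ]
[ 1.4199 -0.379 ] [-0.8311 -0.6622]
218 323 349 336.0
221 324 349 336.5
224 326 349 337.5
227 326 349 337.5
230 323 349 336.0
233 325 348 336.5
236 329 343 336.0
plate 192 314 351 332.5
plate 194 314 353 333.5
plate 196 319 354 336.5
plate 198 319 355 337.0
plate 200 327 355 341.0
plate 202 320 355 337.5
plate 204 319 355 337.0
plate 206 319 355 337.0
```

The side columns agree: lamp at 336.4 against a predicted 336.8, about 1 mm. I'll enter the mount slowly while watching force.

{"method": "apply_moves", "body": {
  "plan": [-0.0003,0,-0.003,0,0,0,-0.0005,0,-0.006,0,0,0,-0.0007,0,-0.009,0,0,0,-0.0008,0,-0.012,0,0,0,-0.0008,0,-0.012,0,0,0,-0.0008,0,-0.012,0,0,0]
}}

```text
clock: 7.38
eef_pos: [0.4825, 0.0706, 0.1397]
tool_rot: [0.031, 0.999, -0.0, 0.012]
ft_force: [-0.1, 0.3, -4.9]
grip_width: 0.0191
```

```bash
python3 - <<'E'
from nav import *
sent([-.0008,0,-.012,0,0,0])
st();print(load()[0])
s=optics.camera("side")
crop(s,300,160,380,240,8,"pics/s7.png")
E
```

```text
t 7.3833 p [0.4825 0.0706 0.1397] yj 86.40069835411029 zax [ 0.0249 -0.0011 -0.9997] F [-0.1013  0.262  -4.9295] T [ 0.0242  0.5267 -0.0341] w 0.01908329953395126 q6 0.21097970775391947
[0.4822 0.0704 0.1393]
```

View pics/s7.png

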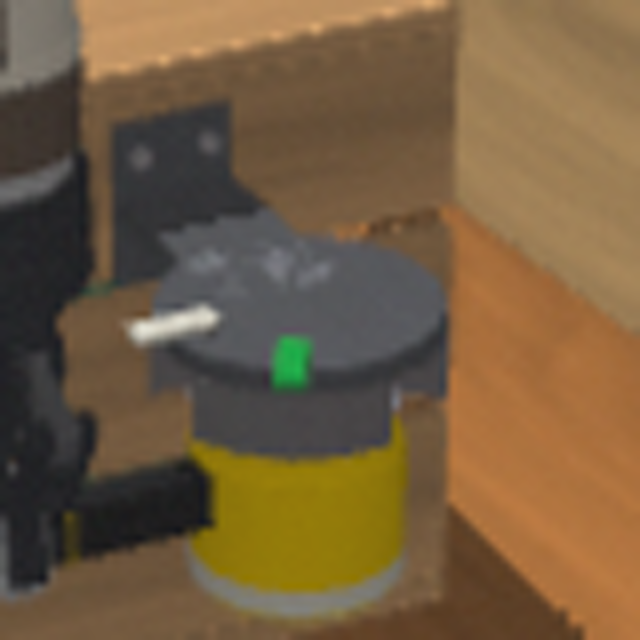

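No contact yet: force is unchanged and a lug tip shows in the right-hand gap at crop (395,398). I'll go on up.

{"method": "apply_moves", "body": {
  "plan": [0,0,-0.003,0,0,0,-0.0001,0,-0.006,0,0,0,-0.0002,0,-0.009,0,0,0,-0.0003,0,-0.011,0,0,0,-0.0003,0,-0.011,0,0,0,-0.0003,0,-0.011,0,0,0]
}}

```text
clock: 7.93
eef_pos: [0.4824, 0.0705, 0.1506]
tool_rot: [0.031, 0.999, -0.0, 0.012]
ft_force: [0.8, 0.7, -3.6]
grip_width: 0.0191
```

```bash
python3 - <<'E'
from nav import *
sent([-.0003,0,-.011,0,0,0])
st();print(load()[0])
s=optics.camera("side")
crop(s,300,160,380,240,8,"pics/s8.png")
E
```

```text
t 7.9333 p [0.4824 0.0705 0.1506] yj 86.40297413539156 zax [ 0.0245 -0.0012 -0.9997] F [ 0.762   0.7039 -3.5582] T [ 0.0186  0.5389 -0.0062] w 0.01908495283040636 q6 0.21094632416973766
[0.4822 0.0704 0.1503]
```

View pics/s8.png

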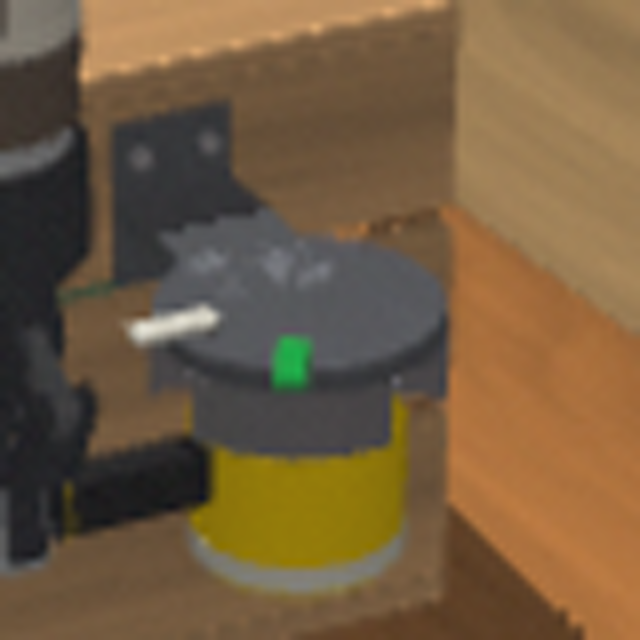

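```bash
cat > hz.py <<'E'
from nav import *
# lamp underside height from side view: lowest rim pixel along the axis column, calibrated by lamp at rest
def edge(img,u,v0,v1):
    # rim -> background: largest colour gradient, subpixel
    col=img[v0:v1,u-2:u+3].astype(float).mean(1)
    up=cv2.resize(col.astype(np.float32),(3,(v1-v0)*8),interpolation=cv2.INTER_CUBIC)
    sat=up.max(1)-up.min(1); br=up.min(1) # blue-ish content high on grey rim
    i=np.argmax(br);th=(br[i]+br[i+24:i+40].min())/2
    j=i+np.argmax(br[i:]<th);return (j+.5)/8-.5+v0
def zof(c,ax,v):
    from scipy.optimize import brentq
    f=lambda z:proj(c,[ax[0]-.0202,ax[1]-.0368,z])[1]-v
    return brentq(f,-.1,.4)
E
python3 - <<'E'
from hz import *
s=optics.camera("side");s0=dict(s);s0["pixels"]=np.load("c0.npz")["s"]
ax0=[.5712,-.2942];u0=proj(s,[*ax0,0])[0];v0=edge(s0["pixels"],int(round(u0)),322,342);print(u0,v0,zof(s,ax0,v0))
a=[.6063,.0628];u=proj(s,[*a,.12])[0];v=edge(s["pixels"],int(round(u)),225,242);print(u,v,zof(s,a,v))
E
```

```text
390.41965093150685 334.0625 0.005561327764044219
336.62798284427583 233.5625 0.12722225950837138
```

The head underside measures about 122 mm, so the lug undersides are about 4.5 mm above seat height. I'll raise gently to feel for the plate (contact expected at +12 mm).

{"method": "apply_moves", "body": {
  "plan": [0,0,-0.002,0,0,0,-0.0001,0,-0.004,0,0,0,-0.0001,0,-0.004,0,0,0,-0.0001,0,-0.004,0,0,0]
}}

```text
clock: 8.37
eef_pos: [0.4824, 0.0705, 0.1545]
tool_rot: [0.031, 0.999, -0.0, 0.012]
ft_force: [-0.5, -0.5, -4.3]
grip_width: 0.0192
```

{"method": "apply_moves", "body": {
  "plan": [0,0,-0.001,0,0,0,0,0,-0.002,0,0,0,0,0,-0.002,0,0,0,0,0,-0.002,0,0,0]
}}

```text
clock: 8.7
eef_pos: [0.482, 0.0705, 0.1562]
tool_rot: [0.031, 0.999, -0.0, 0.012]
ft_force: [-1.0, 0.6, -5.0]
grip_width: 0.019
```

```bash
python3 - <<'E'
from hz import *
sent([-.0001,0,-.006,0,0,0])
st();print(load()[0])
s=optics.camera("side");a=[.6063,.0628];u=proj(s,[*a,.12])[0];v=edge(s["pixels"],int(round(u)),222,242);print(u,v,zof(s,a,v))
E
```

```text
t 8.7 p [0.482  0.0705 0.1562] yj 86.40030397520245 zax [ 0.0236 -0.0014 -0.9997] F [-0.9656  0.5948 -4.9563] T [-0.0042  0.6007 -0.0216] w 0.019024312054995256 q6 0.2109556922106632
[0.4822 0.0704 0.1563]
336.62798284427583 232.3125 0.13167771918935367
```

{"method": "apply_moves", "body": {
  "plan": [0,0,-0.001,0,0,0,0,0,-0.002,0,0,0,0,0,-0.002,0,0,0,0,0,-0.002,0,0,0]
}}

```text
clock: 9.08
eef_pos: [0.4819, 0.0705, 0.1583]
tool_rot: [0.031, 0.999, -0.0, 0.012]
ft_force: [-0.5, -0.2, -5.0]
grip_width: 0.0189
```

```bash
python3 - <<'E'
from hz import *
sent([0,0,-.002,0,0,0])
st();print(load()[0])
E
```

```text
t 9.0833 p [0.4819 0.0705 0.1583] yj 86.40103481101879 zax [ 0.0235 -0.0014 -0.9997] F [-0.4906 -0.1953 -5.0142] T [ 0.0138  0.7694 -0.0315] w 0.018947527649962024 q6 0.2109843033964466
[0.4821 0.0704 0.1583]
```

{"method": "apply_moves", "body": {
  "plan": [0,0,-0.001,0,0,0,0,0,-0.001,0,0,0,0,0,-0.001,0,0,0]
}}

```text
clock: 9.33
eef_pos: [0.4819, 0.0705, 0.1592]
tool_rot: [0.031, 0.999, -0.0, 0.012]
ft_force: [-1.1, -0.5, -5.7]
grip_width: 0.019
```

```bash
python3 - <<'E'
from hz import *
sent([0,0,-.001,0,0,0])
st();print(load()[0])
E
```

```text
t 9.3333 p [0.4819 0.0705 0.1592] yj 86.40201569480419 zax [ 0.0233 -0.0013 -0.9997] F [-1.1323 -0.4654 -5.668 ] T [-0.0487  0.8443  0.0694] w 0.019013590305177 q6 0.21099670291099407
[0.4821 0.0704 0.1593]
```

Torque about y climbs from 0.54 to 0.84 Nm, so the lugs touch the plate from about TCP z 0.157, which agrees with the camera height. I'll back off to 0.1535 (about 8 mm above the seats), then turn about the mount axis.

```bash
cat > arc.py <<'E'
from nav import *
def arc(th0,ths,z,ax=(.6062,.0628),L=.124,y0=-3.6,pitch=-1.4,dz=0):
    for th in ths:
        a=np.radians(y0+th);p=[ax[0]-L*np.cos(a),ax[1]-L*np.sin(a),z]
        v=row(p,down(90+y0+th,pitch));print(th,np.round(v,4).tolist())
E
python3 - <<'E'
from arc import *
print(row([.4822,.0706,.1535],load()[1]))
p,r=load();save([.4822,.0706,.1535],r)
arc(0,[3,6,9,12,15,18,21,24,27,30],.1535)
save(p,r)
E
```

```text
[0.0001 0.0002 0.0058 0.     0.     0.    ]
3 [-0.0004, -0.0065, 0.0, -0.0013, -0.0004, -0.0523]
6 [-0.0009, -0.013, 0.0, -0.0025, -0.0004, -0.1046]
9 [-0.0018, -0.0194, 0.0, -0.0038, -0.0004, -0.157]
12 [-0.003, -0.0258, 0.0001, -0.0051, -0.0004, -0.2093]
15 [-0.0045, -0.0321, 0.0001, -0.0063, -0.0004, -0.2617]
18 [-0.0063, -0.0383, 0.0002, -0.0076, -0.0004, -0.314]
21 [-0.0085, -0.0444, 0.0002, -0.0089, -0.0004, -0.3664]
24 [-0.011, -0.0504, 0.0003, -0.0101, -0.0004, -0.4187]
27 [-0.0138, -0.0563, 0.0003, -0.0114, -0.0004, -0.4711]
30 [-0.0169, -0.062, 0.0004, -0.0127, -0.0004, -0.5234]
```

{"method": "apply_moves", "body": {
  "plan": [0,0,0.003,0,0,0,0,0,0.0058,0,0,0,0,0,0.0058,0,0,0,0,0,0.0058,0,0,0]
}}

```text
clock: 9.67
eef_pos: [0.4825, 0.0705, 0.1535]
tool_rot: [0.031, 0.999, -0.0, 0.012]
ft_force: [0.1, 0.0, -4.1]
grip_width: 0.0189
```

```bash
python3 - <<'E'
from arc import *
sent([0,0,.0058,0,0,0])
st();print(load()[0])
arc(0,[3,6,9,12,15,18,21,24,27,30],.1535)
E
```

```text
t 9.6667 p [0.4825 0.0705 0.1535] yj 86.40169158496512 zax [ 0.0244 -0.0013 -0.9997] F [ 0.0815  0.0314 -4.1477] T [0.0212 0.5188 0.085 ] w 0.018888802865045847 q6 0.210924313124854
[0.4823 0.0704 0.1535]
3 [-0.0003, -0.0063, 0.0, -0.0013, -0.0004, -0.0523]
6 [-0.0009, -0.0128, 0.0, -0.0025, -0.0004, -0.1046]
9 [-0.0017, -0.0192, 0.0001, -0.0038, -0.0004, -0.157]
12 [-0.0029, -0.0256, 0.0001, -0.0051, -0.0004, -0.2093]
15 [-0.0044, -0.0319, 0.0001, -0.0063, -0.0004, -0.2617]
18 [-0.0062, -0.0382, 0.0002, -0.0076, -0.0004, -0.314]
21 [-0.0084, -0.0443, 0.0002, -0.0089, -0.0004, -0.3664]
24 [-0.0109, -0.0503, 0.0003, -0.0101, -0.0004, -0.4187]
27 [-0.0137, -0.0561, 0.0004, -0.0114, -0.0004, -0.4711]
30 [-0.0168, -0.0618, 0.0004, -0.0127, -0.0004, -0.5234]
```

{"method": "apply_moves", "body": {
  "plan": [0,-0.002,0,0,0,-0.017,-0.0003,-0.0063,0,-0.0013,0,-0.052,-0.0009,-0.0128,0,-0.0025,0,-0.105,-0.0017,-0.0192,0,-0.0038,0,-0.157,-0.0029,-0.0256,0,-0.005,0,-0.209,-0.0044,-0.032,0,-0.0063,0,-0.262,-0.0044,-0.032,0,-0.0063,0,-0.262,-0.0044,-0.032,0,-0.0063,0,-0.262]
}}

```text
clock: 10.33
eef_pos: [0.4851, 0.0377, 0.1543]
tool_rot: [-0.099, 0.995, 0.001, 0.013]
ft_force: [-1.7, -1.2, -1.2]
grip_width: 0.0191
```

```bash
python3 - <<'E'
from arc import *
sent([-.0044,-.032,0,-.0063,0,-.262])
st();print(load()[0])
s=optics.camera("side")
crop(s,290,160,380,240,8,"pics/s9.png")
arc(0,[18,24,30,36,40,45],.1535)
E
```

```text
t 10.3333 p [0.4851 0.0377 0.1543] yj 101.36173688904407 zax [ 0.025   0.0046 -0.9997] F [-1.7039 -1.1951 -1.1764] T [-0.2255  0.4029 -0.1527] w 0.019097110229614977 q6 -0.1223369338905399
[0.4846 0.0382 0.1536]
18 [-0.0002, -0.0064, 0.0001, -0.0012, -0.0004, -0.052]
24 [-0.0015, -0.0193, 0.0002, -0.0038, -0.0004, -0.1567]
30 [-0.0042, -0.032, 0.0002, -0.0063, -0.0004, -0.2614]
36 [-0.0082, -0.0444, 0.0003, -0.0089, -0.0004, -0.3661]
40 [-0.0116, -0.0523, 0.0004, -0.0106, -0.0004, -0.4359]
45 [-0.0166, -0.0619, 0.0005, -0.0127, -0.0004, -0.5231]
```

View pics/s9.png

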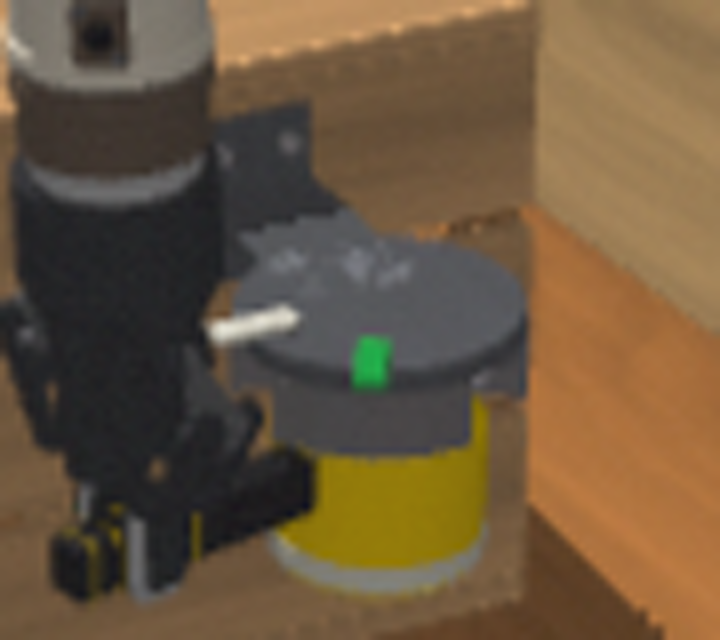

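It has turned 15°. Fz went from -4.1 to -1.2 N, so a lug is lightly riding the ring or bump. I'll raise 1.5 mm and continue.

{"method": "apply_moves", "body": {
  "plan": [0,0,-0.0015,0,0,0,0,0,-0.0015,0,0,0,0,0,-0.0015,0,0,0]
}}

```text
clock: 10.63
eef_pos: [0.4851, 0.0386, 0.1553]
tool_rot: [-0.1, 0.995, 0.001, 0.012]
ft_force: [0.0, -0.7, -2.0]
grip_width: 0.0191
```

```bash
python3 - <<'E'
from arc import *
sent([0,0,-.0015,0,0,0])
st();print(load()[0])
arc(0,[18,21,24,27,30,33,36,39],.155)
E
```

```text
t 10.6333 p [0.4851 0.0386 0.1553] yj 101.45125378498572 zax [ 0.0245  0.0051 -0.9997] F [ 0.0146 -0.7462 -2.0264] T [-0.1442  0.2814 -0.0608] w 0.01910684782699768 q6 -0.12237509182162086
[0.4846 0.0382 0.1551]
18 [-0.0002, -0.0064, 0.0001, -0.0012, -0.0004, -0.052]
21 [-0.0007, -0.0129, 0.0001, -0.0025, -0.0004, -0.1044]
24 [-0.0016, -0.0193, 0.0002, -0.0038, -0.0004, -0.1567]
27 [-0.0028, -0.0257, 0.0002, -0.0051, -0.0004, -0.2091]
30 [-0.0043, -0.032, 0.0002, -0.0063, -0.0004, -0.2614]
33 [-0.0061, -0.0383, 0.0003, -0.0076, -0.0004, -0.3137]
36 [-0.0083, -0.0444, 0.0003, -0.0089, -0.0004, -0.3661]
39 [-0.0108, -0.0504, 0.0004, -0.0101, -0.0004, -0.4184]
```

Torque suggests my plate touch pitched the head down by about 0.02 rad in the grip. I'll pitch up 0.02, which lifts the head about 2.5 mm, and lower the TCP 1 mm.

{"method": "apply_moves", "body": {
  "plan": [0,0,0.0005,0,-0.01,0,0,0,0.001,0,-0.02,0,0,0,0.001,0,-0.02,0,0,0,0.001,0,-0.02,0]
}}

```text
clock: 10.97
eef_pos: [0.484, 0.0383, 0.1538]
tool_rot: [-0.1, 0.995, 0.002, 0.022]
ft_force: [-0.7, 0.2, -3.3]
grip_width: 0.0189
```

```bash
python3 - <<'E'
from arc import *
sent([0,0,.001,0,-.02,0])
st();print(load()[0])
arc(0,[18,21,24,27,30,33,36,39],.154,pitch=-2.55)
E
```

```text
t 10.9667 p [0.484  0.0383 0.1538] yj 101.42663744861478 zax [ 0.0424  0.0089 -0.9991] F [-0.7402  0.2468 -3.2524] T [-0.1243  0.5602 -0.0502] w 0.018890098951043252 q6 -0.12384134401588964
[0.4846 0.0382 0.1541]
18 [-0.0002, -0.0064, 0.0001, -0.0023, -0.0005, -0.052]
21 [-0.0007, -0.0129, 0.0002, -0.0046, -0.0005, -0.1043]
24 [-0.0015, -0.0193, 0.0002, -0.0069, -0.0005, -0.1566]
27 [-0.0027, -0.0257, 0.0002, -0.0092, -0.0005, -0.2089]
30 [-0.0042, -0.032, 0.0003, -0.0116, -0.0005, -0.2612]
33 [-0.0061, -0.0383, 0.0004, -0.0139, -0.0005, -0.3135]
36 [-0.0082, -0.0444, 0.0005, -0.0162, -0.0005, -0.3658]
39 [-0.0107, -0.0504, 0.0006, -0.0185, -0.0005, -0.4182]
```

Free again: Fz -3.3 N and Ty 0.56 Nm, the hanging values. I'll keep turning.

{"method": "apply_moves", "body": {
  "plan": [0,-0.003,0,-0.001,0,-0.025,-0.0005,-0.0095,0,-0.0034,0,-0.078,-0.0011,-0.016,0,-0.0057,0,-0.13,-0.002,-0.0225,0,-0.008,0,-0.183,-0.0034,-0.0288,0,-0.0104,0,-0.235,-0.0042,-0.032,0,-0.0116,0,-0.261,-0.0042,-0.032,0,-0.0116,0,-0.261,-0.0042,-0.032,0,-0.0116,0,-0.261]
}}

```text
clock: 11.63
eef_pos: [0.495, 0.0076, 0.1542]
tool_rot: [-0.228, 0.974, 0.005, 0.021]
ft_force: [0.8, 1.0, -3.8]
grip_width: 0.0192
```

```bash
python3 - <<'E'
from arc import *
sent([-.0042,-.032,0,-.0116,0,-.261])
st();print(load()[0])
arc(0,[33,36,39,42,45,48,51,54,57,60],.154,pitch=-2.55)
E
```

```text
t 11.6333 p [0.495  0.0076 0.1542] yj 116.32147793627317 zax [ 0.0391  0.0197 -0.999 ] F [ 0.7503  0.9986 -3.7931] T [-0.2341  0.5276 -0.0395] w 0.019231737057233137 q6 -0.4556056708884474
[0.4951 0.0077 0.1543]
33 [-0.0002, -0.0065, 0.0003, -0.0022, -0.0005, -0.0525]
36 [-0.0007, -0.013, 0.0003, -0.0045, -0.0005, -0.1048]
39 [-0.0016, -0.0194, 0.0004, -0.0068, -0.0005, -0.1572]
42 [-0.0027, -0.0258, 0.0004, -0.0092, -0.0005, -0.2095]
45 [-0.0043, -0.0321, 0.0005, -0.0115, -0.0005, -0.2618]
48 [-0.0061, -0.0384, 0.0006, -0.0138, -0.0004, -0.3141]
51 [-0.0083, -0.0445, 0.0007, -0.0161, -0.0004, -0.3664]
54 [-0.0107, -0.0505, 0.0008, -0.0184, -0.0004, -0.4187]
57 [-0.0135, -0.0563, 0.0009, -0.0208, -0.0004, -0.471]
60 [-0.0166, -0.062, 0.001, -0.0231, -0.0004, -0.5233]
```

It's at 30° and free. On to 60°.

{"method": "apply_moves", "body": {
  "plan": [0,-0.003,0,-0.001,0,-0.025,-0.0004,-0.0098,0,-0.0034,0,-0.078,-0.0011,-0.0162,0,-0.0057,0,-0.131,-0.0021,-0.0226,0,-0.008,0,-0.183,-0.0035,-0.029,0.0001,-0.0104,0,-0.236,-0.0052,-0.0353,0.0002,-0.0127,0,-0.288,-0.0072,-0.0415,0.0003,-0.015,0,-0.34,-0.0107,-0.0505,0.0004,-0.0184,0,-0.419,-0.0135,-0.0563,0.0005,-0.0208,0,-0.471,-0.0166,-0.062,0.0007,-0.023,0,-0.523,-0.0166,-0.062,0.0007,-0.023,0,-0.523,-0.0166,-0.062,0.0007,-0.023,0,-0.523]
}}

```text
clock: 12.63
eef_pos: [0.5376, -0.0403, 0.1542]
tool_rot: [-0.472, 0.882, 0.01, 0.019]
ft_force: [-0.6, 0.1, -4.1]
grip_width: 0.0191
```

```bash
python3 - <<'E'
from arc import *
sent([-.0166,-.062,.0007,-.023,0,-.523])
st();print(load()[0])
s=optics.camera("side");t=optics.camera("top")
crop(s,290,160,380,240,8,"pics/s10.png");crop(t,230,150,350,260,6,"pics/t10.png")
E
```

```text
t 12.6333 p [ 0.5376 -0.0403  0.1542] yj 146.28177359248255 zax [ 0.0243  0.0366 -0.999 ] F [-0.5707  0.067  -4.0795] T [-0.5006  0.2933  0.0576] w 0.01911114441645116 q6 -1.0786445043651727
[ 0.5375 -0.0405  0.1543]
```

View pics/s10.png

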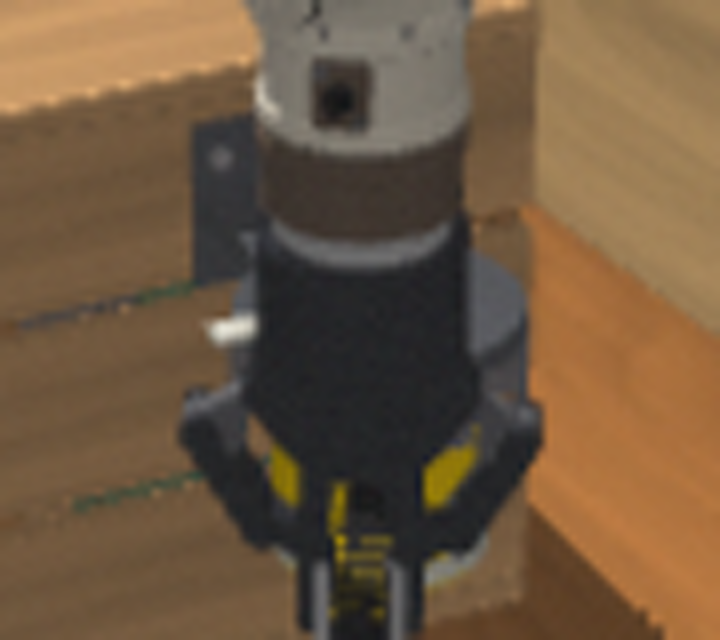

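View pics/t10.png

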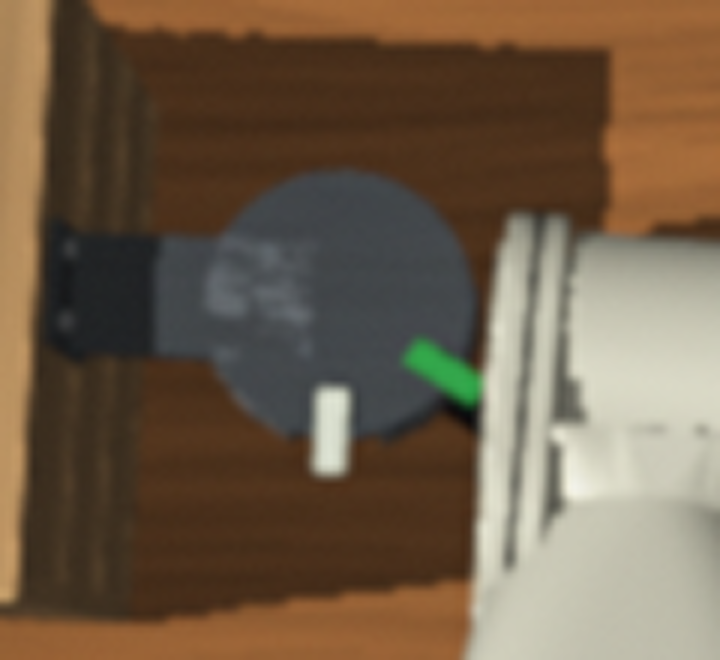

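The turn is complete with free-hanging forces, and the handle is under the green mark. I'll lower onto the seats, watching force.

{"method": "apply_moves", "body": {
  "plan": [0,0,0.002,0,0,0,0,0,0.004,0,0,0,0,0,0.006,0,0,0,0,0,0.006,0,0,0,0,0,0.006,0,0,0]
}}

```text
clock: 13.15
eef_pos: [0.5376, -0.04, 0.1484]
tool_rot: [-0.472, 0.881, 0.011, 0.02]
ft_force: [0.4, 1.0, -2.4]
grip_width: 0.0189
```

{"method": "apply_moves", "body": {
  "plan": [0,0,0.001,0,0,0,0,0,0.002,0,0,0,0,0,0.002,0,0,0,0,0,0.002,0,0,0]
}}

```text
clock: 13.48
eef_pos: [0.538, -0.0398, 0.1469]
tool_rot: [-0.472, 0.881, 0.011, 0.02]
ft_force: [-1.2, -0.4, 0.6]
grip_width: 0.0189
```

```bash
python3 - <<'E'
from arc import *
sent([0,0,.008,0,0,0])
st();print(load()[0])
E
```

```text
t 13.4833 p [ 0.538  -0.0398  0.1469] yj 146.39415740842549 zax [ 0.0255  0.0377 -0.999 ] F [-1.2191 -0.392   0.5794] T [0.2818 0.2006 0.1432] w 0.018933096872941466 q6 -1.0802394202835697
[ 0.5377 -0.0402  0.1463]
```

{"method": "apply_moves", "body": {
  "plan": [0,0,0.001,0,0,0,0,0,0.0015,0,0,0,0,0,0.0015,0,0,0,0,0,0.0015,0,0,0]
}}

```text
clock: 13.82
eef_pos: [0.5383, -0.0397, 0.146]
tool_rot: [-0.472, 0.881, 0.01, 0.021]
ft_force: [-3.5, 0.5, 4.9]
grip_width: 0.0193
```

```bash
python3 - <<'E'
from hz import *
sent([0,0,.0015,0,0,0])
st();print(load()[0])
s=optics.camera("side");crop(s,290,180,380,240,8,"pics/s11.png")
E
```

```text
t 13.8167 p [ 0.5383 -0.0397  0.146 ] yj 146.39567908876657 zax [ 0.0264  0.038  -0.9989] F [-3.5376  0.531   4.8649] T [0.6432 0.3297 0.2517] w 0.019277819820324775 q6 -1.080115359166448
[ 0.5377 -0.0401  0.1448]
```

View pics/s11.png

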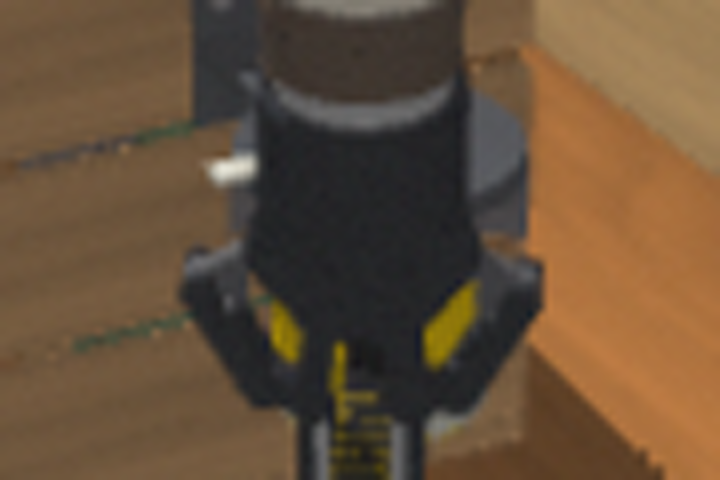

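Firm contact now: lamp weight is off the gripper and there's about 5 N upward. I'll relax 1.2 mm to neutral and release.

{"method": "apply_moves", "body": {
  "plan": [0,0,-0.0012,0,0,0,0,0,-0.0012,0,0,0,0,0,-0.0012,0,0,0]
}}

```text
clock: 14.12
eef_pos: [0.5382, -0.0398, 0.1464]
tool_rot: [-0.472, 0.881, 0.011, 0.02]
ft_force: [-0.6, 0.8, 3.6]
grip_width: 0.0188
```

{"method": "apply_moves", "body": {
  "plan": [0,0,0,0,0,0,0,0,0,0,0,0,0,0,0,0,0,0,0,0,0,0,0,0,0,0,0,0,0,0,0,0,0,0,0,0],
  "grip": 0.05
}}

```text
clock: 14.62
eef_pos: [0.5377, -0.0402, 0.1459]
tool_rot: [-0.472, 0.881, 0.01, 0.019]
ft_force: [1.0, 1.0, -0.5]
grip_width: 0.05
```

```bash
python3 - <<'E'
from hz import *
sent([0,0,-.0012,0,0,0])
st();print(load()[0])
s=optics.camera("side");crop(s,290,180,380,240,8,"pics/s12.png")
E
```

```text
t 14.6167 p [ 0.5377 -0.0402  0.1459] yj 146.3702989428042 zax [ 0.0242  0.0367 -0.999 ] F [ 1.0104  0.9913 -0.5229] T [-0.0515  0.0258 -0.0226] w 0.049992843149200494 q6 -1.0799743572028637
[ 0.5377 -0.0402  0.146 ]
```

View pics/s12.png

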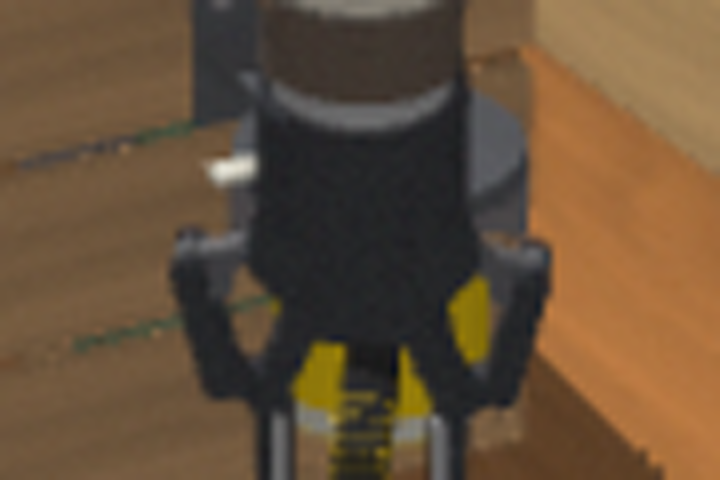

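The lamp stays up and the tool force is near zero. I'll retract up and outward.

{"method": "apply_moves", "body": {
  "plan": [0.003,0,-0.01,0,0,0,0.005,0,-0.025,0,0,0,0.007,0,-0.045,0,0,0,0.01,0,-0.07,0,0,0,0.02,0,-0.1,0,0,0,0.05,0,-0.12,0,0,0,0.08,0,-0.13,0,0,0,0.11,0,-0.13,0,0,0,0.14,0,-0.13,0,0,0,0.17,0,-0.13,0,0,0,0.2,0,-0.13,0,0,0,0.2,0,-0.13,0,0,0]
}}

```text
clock: 15.67
eef_pos: [0.4212, -0.2148, 0.2678]
tool_rot: [-0.47, 0.883, 0.01, 0.019]
ft_force: [-0.9, 1.1, -0.8]
grip_width: 0.0498
```

```bash
python3 - <<'E'
from hz import *
sent([.2,0,-.13,0,0,0])
st();print(load()[0])
s=optics.camera("side");crop(s,290,160,380,240,8,"pics/s13.png")
t=optics.camera("top");crop(t,230,150,350,260,6,"pics/t13.png")
cv2.imwrite("pics/s13f.png",s["pixels"][:,:,::-1])
E
```

```text
t 15.6667 p [ 0.4212 -0.2148  0.2678] yj 146.04417779622364 zax [ 0.0238  0.0346 -0.9991] F [-0.9455  1.1212 -0.796 ] T [-0.0143  0.0261 -0.0169] w 0.049792537625761954 q6 -1.4764997384990657
[ 0.4239 -0.2113  0.2671]
```

View pics/s13.png

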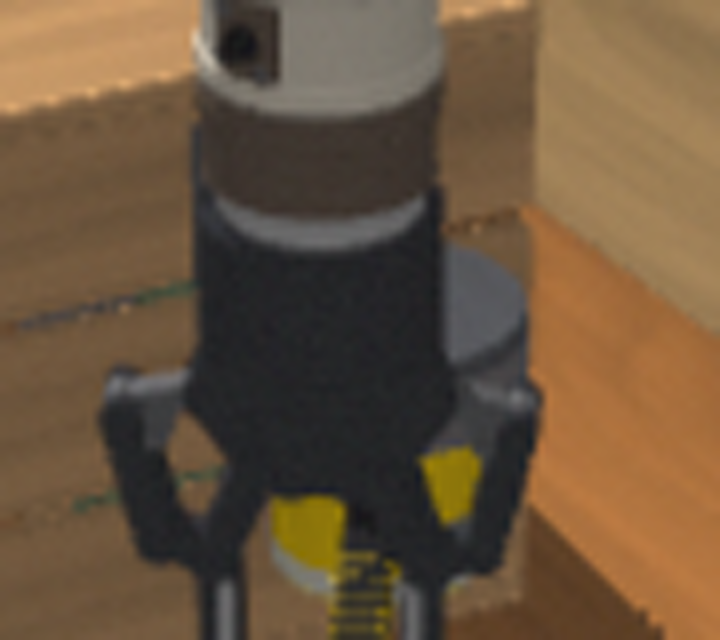

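View pics/t13.png

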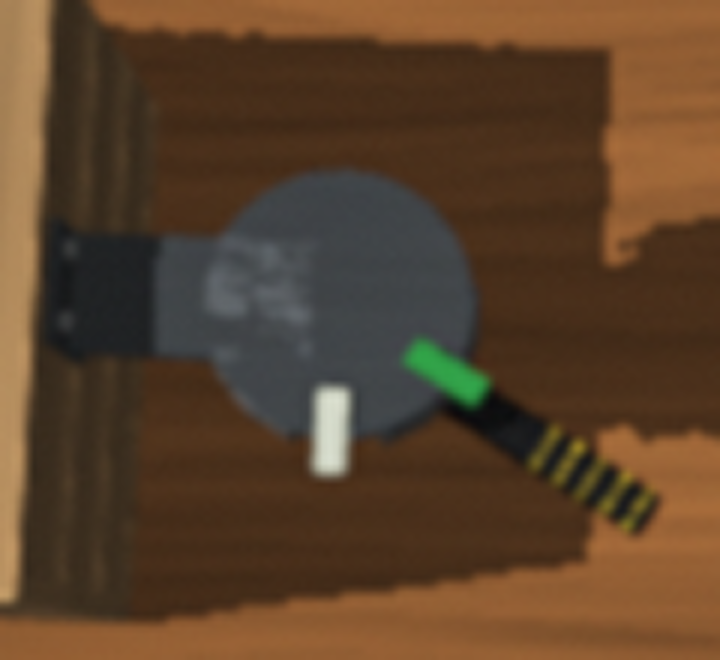

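The top view shows the handle in line with the green mark and its end at crop (645,515). I'll clear the arm from the side view to check the height.

{"method": "apply_moves", "body": {
  "plan": [0,0.02,-0.01,0,0,0,0,0.05,-0.02,0,0,0,0,0.08,-0.03,0,0,0,0,0.11,-0.03,0,0,0,0,0.14,-0.03,0,0,0,0,0.16,-0.03,0,0,0,0,0.16,-0.03,0,0,0,0,0.16,-0.03,0,0,0]
}}

```text
clock: 16.43
eef_pos: [0.2901, -0.1229, 0.2979]
tool_rot: [-0.473, 0.881, 0.009, 0.02]
ft_force: [-0.2, -0.4, 0.1]
grip_width: 0.0498
```

```bash
python3 - <<'E'
from hz import *
sent([0,.16,-.03,0,0,0])
st()
s=optics.camera("side");crop(s,290,160,380,240,8,"pics/s14.png")
cv2.imwrite("pics/s14f.png",s["pixels"][:,:,::-1])
t=optics.camera("top")
a=[.6063,.0628];u=proj(s,[*a,.12])[0];
for du in(-3,0,3,8):
  v=edge(s["pixels"],int(round(u))+du,225,246);print(u+du,v,zof(s,a,v))
o=lambda x,y:((x+.5)/6-.5+230,(y+.5)/6-.5+150)
e=onz(t,*o(645,515),.174);A=np.array([.6066,.0628]);d=A-e[:2];print("handle end",e,np.hypot(*d),np.degrees(np.arctan2(d[1],d[0])))
E
```

```text
t 16.4333 p [ 0.2901 -0.1229  0.2979] yj 146.50919479357395 zax [ 0.0269  0.036  -0.999 ] F [-0.1872 -0.4062  0.0948] T [-0.0451  0.0156 -0.0297] w 0.04983843113691285 q6 -1.429325403895556
333.62798284427583 233.6875 0.1267761223559354
336.62798284427583 234.9375 0.12230882399465934
339.62798284427583 234.6875 0.12320314668909042
344.62798284427583 233.8125 0.12632987755983
handle end [ 0.5215 -0.0639  0.174 ] 0.1526193309772619 56.08941143114259
```

View pics/s14.png

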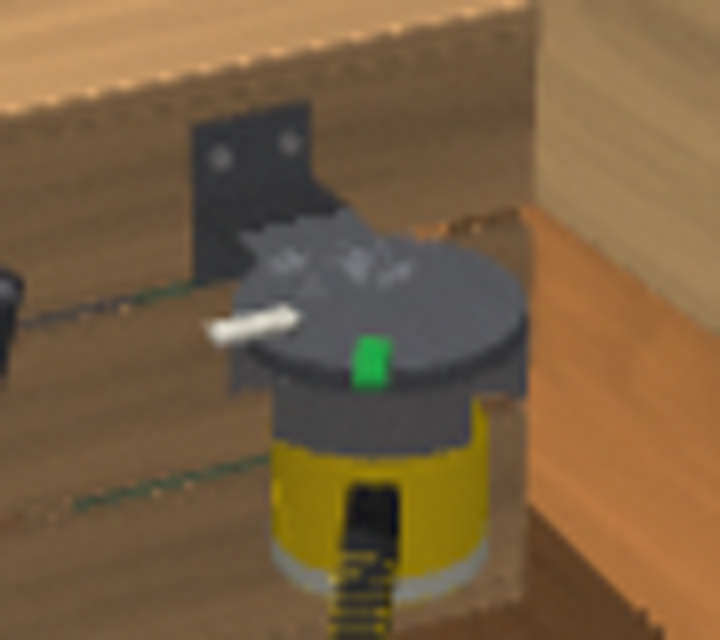

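View pics/s14f.png

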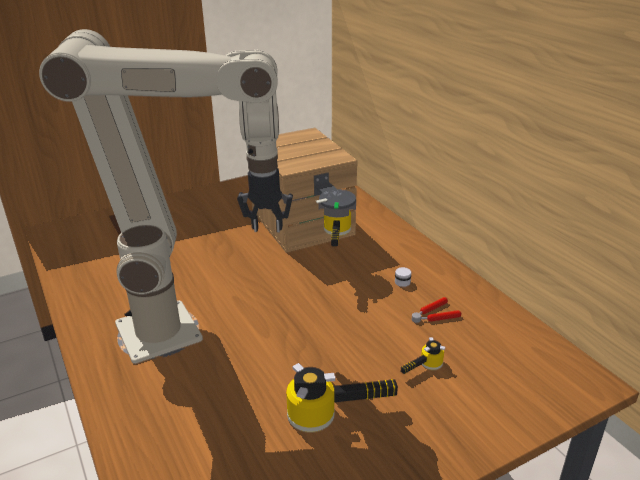

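```bash
python3 - <<'E'
from hz import *
s=optics.camera("side");t=optics.camera("top")
crop(s,310,200,370,255,11,"pics/s15.png");crop(t,290,200,350,245,12,"pics/t15.png")
o=sensors.get_obs()
h=cv2.cvtColor(s["pixels"],cv2.COLOR_RGB2HSV);m=cv2.inRange(h,(22,150,60),(32,255,255))
for u in range(323,352):
    v=np.nonzero(m[205:240,u])[0]+205; print(u,v.min() if len(v) else 0,v.max() if len(v) else 0,end="; ")
E
```

```text
323 0 0; 324 215 226; 325 215 228; 326 216 228; 327 216 229; 328 216 230; 329 217 230; 330 217 230; 331 217 238; 332 217 236; 333 217 231; 334 217 231; 335 217 229; 336 218 229; 337 217 239; 338 217 237; 339 217 231; 340 217 231; 341 217 231; 342 217 231; 343 217 231; 344 217 230; 345 217 230; 346 216 230; 347 216 229; 348 216 229; 349 210 227; 350 212 226; 351 0 0;
```

View pics/s15.png

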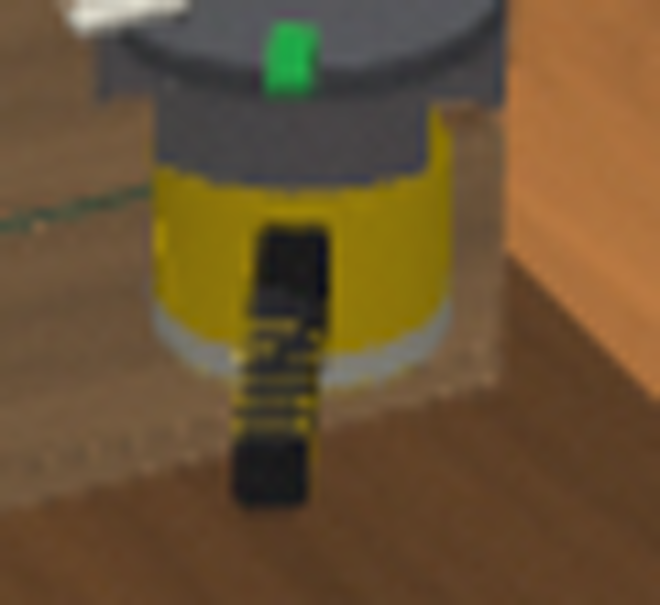

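View pics/t15.png

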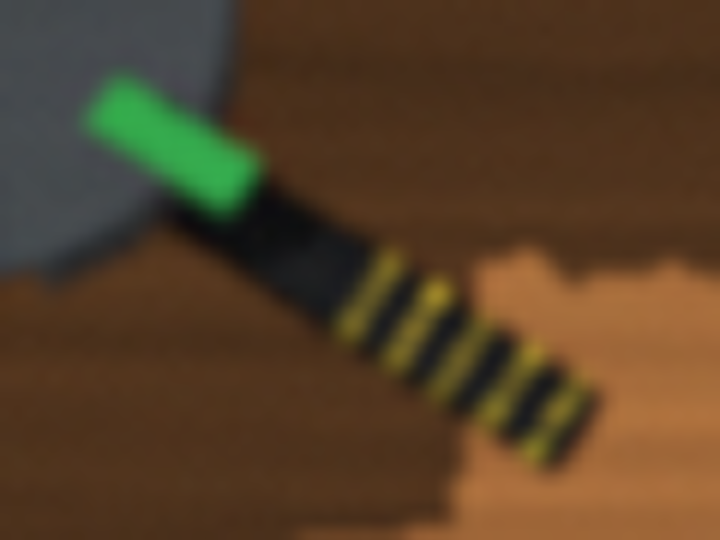

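```bash
python3 - <<'E'
from hz import *
s=optics.camera("side");t=optics.camera("top")
S=lambda x,y:((x+.5)/11-.5+310,(y+.5)/11-.5+200);T=lambda x,y:((x+.5)/12-.5+290,(y+.5)/12-.5+200)
p,e=tri(t,T(577,428),s,S(270,438));print("end top",p,e)
p2,e=tri(t,T(577,428),s,S(270,432));print(p2,e)
A=np.array([.6066,.0628]);d=A-p[:2];print(np.hypot(*d),np.degrees(np.arctan2(d[1],d[0])))
# reference: same point on the table at rest (crops tl,sl), true z .057
S0=lambda x,y:((x+.5)/5-.5+340,(y+.5)/5-.5+280);T0=lambda x,y:((x+.5)/6-.5+380,(y+.5)/6-.5+190)
print("rest",tri(t,T0(250,504),s,S0(38,253)))
# vs other objects unchanged
s0=np.load("c0.npz")["s"];df=np.abs(s0.astype(int)-s["pixels"]).max(2)
for nm,(x0,y0,x1,y1) in dict(trainer=(412,298,464,324),doorstop=(394,267,413,287)).items():print(nm,df[y0:y1,x0:x1].mean())
st()
E
```

```text
end top [ 0.5222 -0.0654  0.1742] 0.00043219054097333546
[ 0.5221 -0.0653  0.176 ] 0.0005820086120299385
0.15348317950189075 56.61825188118432
rest (array([ 0.4199, -0.3072,  0.0551]), np.float64(0.004192028377018187))
trainer 4.019230769230769
doorstop 3.805263157894737
t 16.7333 p [ 0.2906 -0.124   0.2969] yj 146.38884467078327 zax [ 0.0238  0.0373 -0.999 ] F [-0.2462 -0.9229 -0.3958] T [-0.078   0.0396 -0.0251] w 0.050150158182386106 q6 -1.4295483823019108
```

All checks agree, so I'll hand in.

```bash
python3 -c "
from workcell import bot
print(bot.job_done())"
```

```text
the job is handed in; nothing more can be done
None
```

The middle-sized yellow lamp is hanging in the twist mount with its handle under the green mark. The gripper is released and clear, and the job was handed in at about 17 s.

**What I did:** I gripped the handle from above and lifted the lamp into the mount under the white mark. I turned it 60° counter-clockwise, lowered it until the seats took its weight, then let go and backed the arm off.

**Last checks:**

| Check | Measured | Expected |
|---|---|---|
| Lug undersides above seat height (side camera) | about 0.6 mm; single columns read up to about 4 mm, and I trusted the unobstructed near-centre one | 0 (3 mm below to 2.5 mm above) |
| Handle end, top surface height | 174–176 mm | 174 mm |
| Handle direction | 56.6° | 56.4° |
| Handle end distance from mount axis | 153.5 mm | 155 mm |
| Head position across the side view | within about 1.5 mm of the mount's axis | within 8 mm |

- **Level:** The head looks level from side to side, and the handle end's height shows no tilt along the handle.
- **Other objects:** The hand gripper and door stop look unchanged in the side camera. I couldn't see the kettlebell or plastic box inside the crate, but the arm never went in there.

**What went wrong on the way:**
- **Head pitched down:** Feeling for the plate from below tipped the head down slightly in the grip. A lug then rubbed lightly about 15° into the turn, so I pitched the tool up by 0.02 rad and the rest of the turn was free.
- **Seat contact:** Contact on lowering came 1–3 mm sooner than I expected.
- **Still to be confirmed:** The lamp's stillness was judged from pictures only, and the hand-in gave no verdict.

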